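# Wedge the lino blocks tight in the clamp bed

## Robot

A 6-joint arm with a two-finger parallel gripper is mounted at the origin on the work surface. World frame = base frame: x ahead of the robot, y to its left, z up, the work surface at z = 0. Lengths are in m, angles in rad, forces in N, time in s.
With the tool pointing down it reaches from about 0.35 to 0.8 m from the base axis. Payload 7.3 kg.
Tool frame: the origin (TCP) lies midway between the tips of the shut fingers; the grasp point (between the pads) lies 19 mm behind it (manip.grasp_offset is the distance from the TCP to the grasp point, in m); z points along the fingers, y is the line along which they close (so a half turn about z gives the same grasp; the last joint's range is limited). The gripper opens to 85 mm and grips with 20 to 120 N. Pads are 22 mm wide; open, the fingers measure 114 mm over their backs; the gripper's body (76 mm by 85 mm) begins 54 mm behind the grasp point. The pads swing forward as they close: fully open they stand 13 mm farther back than shut.
Start: joints at [-1.469, 0.342, 1.524, -0, 1.275, -0.146], TCP at [0.129, -0.509, 0.231] pointing down, gripper open.
Joint ranges: [-2.53, 2.53], [-0.77, 2.02], [0.04, 2.7], [-1, 4.14], [0.28, 2.66], [-3.11, 3.11]. Speed limits (rad/s): [2.57, 2.57, 3.14, 3.14, 3.14, 3.14].

## Interface

Orientations are given as [roll, pitch, yaw] about the fixed x, y, z axes, in that order (R = Rz(yaw) Ry(pitch) Rx(roll)).
In Python, from workcell import manip, optics, nets gives the robot as it stands.
- The arm moves only by the tool jog_arm, never from a script. Its argument "deltas" is text: rows parted by semicolons, each of 5 numbers parted by spaces: the shift along the tool's x, y, z in units of 50 mm (1.0 is 50 mm), then the turn about the tool's z in units of 5 degrees (1.0 is 5 degrees), then the opening, from 0 (shut) to 1 (fully open). A call has 1 to 10 rows; each row is the pose to reach, as a shift and turn from the pose commanded when the call began, along the tool's axes at that moment; what a row does not reach only later rows make up. A row lasts 1/10 s, in which the tool goes at most 50 mm and 8.59 degrees, less where a joint would pass 70% of its speed; a pose out of reach is approached as far as the arm can. A call with a gripper value outside its range is refused whole. The fingers move at their own pace and stop on an object; the grip force is fixed at half the most. Time passes only in rows, so rows that repeat a pose let the fingers close. It gives the time, the measured TCP pose, the force, the opening and the grip force at its end, in the units of the state.
- manip.state(): the state, without advancing time (a new reading comes with each control period).
- optics.snapshot(name): name is "scene" or "top" or "wrist"; returns a dict with "image" (384x512x3 uint8, blue, green, red), "camera_matrix" (3x3 intrinsics, pixels), "R" (3x3) and "t" (3): a world point X has camera coordinates R X + t; the wrist camera has in their place "hand_eye" (4x4, takes a point from camera to tool coordinates, whose origin is the TCP and whose axes are the flange's). Camera axes: x right, y down, z forward; pixel columns grow to the right and rows downward; lengths in m; the calibration is good to about 2 mm. A picture is of the moment at which its call begins: read the wrist's pose just before it. There is no depth.
- manip.finish_job(): hands the job in; it is judged then, once.
Trained networks look in a picture, given as the dict that the camera call returned (one of the last four; its "shot" number tells which), for a name from the list of things; names that differ only in an ending like _2 or _b are one class to them, and where a whole thing is asked for, a point or a joint stands for the part that bears it (a point fixed in the world has none). Each returns a list of dicts, best first, with "p" (0 to 1); they miss things now and then, are a little off and sometimes report something else, mostly with a low value. They report only what shows in the picture. A call takes as long as a camera call.
- nets.boxes_of(query, picture): "bbox" ([left, top, width, height] in pixels, round what is visible of it).
- nets.spot_point(query, picture): "xy" ([column, row] in pixels: a listed point, or the origin of a listed thing).
The state is a dict: "time": time; "qpos": joint angles; "joint_velocities": joint speeds; "joint_efforts": joint torques, N m; "eef_pos": TCP position; "eef_rot": TCP orientation; "ft_force": force on the tool from outside, world axes, zero at the start; "moment": the same for the moment, N m; "finger_gap": finger opening in m; "finger_force": force on a finger pad.
Only numpy, scipy, OpenCV 4.12 (cv2) and the standard library are available. Lean on these libraries where they do the work, as an engineer would, in place of code of your own. Each camera call takes 0.05 s, during which the arm holds its last target. There are 200 camera calls.

## Task

Lift the cover board off the clamp bed and lean it at a slant against the stack of books, one edge on the table and the grip side up. Then lay every lino block into a bay of its own in the bed, lino side up, and lock each one with a wedge: thin end first into the lane beside the block, tapped home until the block is clamped tight. Any bays and wedges will do, a wedge may be left over; leave the other things on the table where they are.

Things in the scene. Friction and masses are not known exactly. Their poses are not given: they have to be found in the camera images.
- bed: fixed clamp bed: steel plate 210 (x) x 266 (y) x 10 mm; origin: centre of underside. Blocks and wedges lie on the plate's top. Its -x 115 mm is bare plate for starting wedges; from x = 10 to 100 mm stand wooden walls, tops 24 mm above the origin. Three bays along y, each from +y to -y: fixed cheek, wedge lane (open at top and -x end, narrowing to +x), sliding shoe, block slot, fixed wall
- seat1 (a point): bay 1 (at the bed's +y side), wedge lane: where a wedge's origin lies when tight on a block: on the plate's top, 45 mm ahead of the bed's origin, middle of the lane; axes as the bed's, x = driving direction. Tapered like the wedge; with the shoe at 0 it is 31 mm wide at its entry (35 mm before this point), 22 mm at its end, its middle 2.25 mm to +y of here; shoe travel widens it
- seat2 (a point): bay 2 (middle), wedge lane: where a wedge's origin lies when tight on a block: on the plate's top, 45 mm ahead of the bed's origin, middle of the lane; axes as the bed's, x = driving direction. Tapered like the wedge; with the shoe at 0 it is 31 mm wide at its entry (35 mm before this point), 22 mm at its end, its middle 2.25 mm to +y of here; shoe travel widens it
- seat3 (a point): bay 3 (at the bed's -y side), wedge lane: where a wedge's origin lies when tight on a block: on the plate's top, 45 mm ahead of the bed's origin, middle of the lane; axes as the bed's, x = driving direction. Tapered like the wedge; with the shoe at 0 it is 31 mm wide at its entry (35 mm before this point), 22 mm at its end, its middle 2.25 mm to +y of here; shoe travel widens it
- bay1 (a point): bay 1, block slot: where a lino block's origin belongs, on the plate's top, 41.5 mm to the bed's -y of seat1; axes as the bed's. The slot runs along x, open at its ends and top, 90 mm long, 37.5 mm wide with the shoe at 0 (its middle then 2.25 mm to +y of here: lower the block there); walls 14 mm high
- bay2 (a point): bay 2, block slot: where a lino block's origin belongs, on the plate's top, 41.5 mm to the bed's -y of seat2; axes as the bed's. The slot runs along x, open at its ends and top, 90 mm long, 37.5 mm wide with the shoe at 0 (its middle then 2.25 mm to +y of here: lower the block there); walls 14 mm high
- bay3 (a point): bay 3, block slot: where a lino block's origin belongs, on the plate's top, 41.5 mm to the bed's -y of seat3; axes as the bed's. The slot runs along x, open at its ends and top, 90 mm long, 37.5 mm wide with the shoe at 0 (its middle then 2.25 mm to +y of here: lower the block there); walls 14 mm high
- shoe1 (a joint): sliding shoe of bay 1, wooden bar 90 mm long between lane and slot; 0 = slack, 0.0045 m = clamping a block; slides to the bed's -y with 1.5 N of friction and stays where left. A wedge pushes it 1 mm per 10 mm of drive, at some 3 to 8 N on the wedge; when the block is clamped the force rises steeply (15 to 20 N is tight). With no block in the slot it runs on to 0.012
- shoe2 (a joint): sliding shoe of bay 2, wooden bar 90 mm long between lane and slot; 0 = slack, 0.0045 m = clamping a block; slides to the bed's -y with 1.5 N of friction and stays where left. A wedge pushes it 1 mm per 10 mm of drive, at some 3 to 8 N on the wedge; when the block is clamped the force rises steeply (15 to 20 N is tight). With no block in the slot it runs on to 0.012
- shoe3 (a joint): sliding shoe of bay 3, wooden bar 90 mm long between lane and slot; 0 = slack, 0.0045 m = clamping a block; slides to the bed's -y with 1.5 N of friction and stays where left. A wedge pushes it 1 mm per 10 mm of drive, at some 3 to 8 N on the wedge; when the block is clamped the force rises steeply (15 to 20 N is tight). With no block in the slot it runs on to 0.012
- cover: loose plywood cover board 140 (x) x 240 (y) x 6 mm, 0.25 kg, lying at first on the walls of the bed, with a dark upright grip in the middle of its top: 18 (x) x 60 (y) mm, 36 mm high. Origin: centre of the board's underside; z up through the grip, whose top is 42 mm above the origin
- books: fixed stack of books, 130 (x) x 200 (y) x 64 mm high, acting as one block. Origin: on the table at the middle of its front face; the stack reaches from there to +x; the front faces -x, towards the robot, where the table is clear
- wedge1: loose dark hardwood wedge 120 mm long (x), 30 mm high, 0.1 kg; its butt at -x is 38 mm wide, its thin end at +x is 26 mm wide, both sides tapering alike. Origin: centre of the underside, 60 mm from both ends, where it is 32 mm wide. Started in a lane and driven along +x, it sticks by friction where it is left
- wedge2: loose dark hardwood wedge 120 mm long (x), 30 mm high, 0.1 kg; its butt at -x is 38 mm wide, its thin end at +x is 26 mm wide, both sides tapering alike. Origin: centre of the underside, 60 mm from both ends, where it is 32 mm wide. Started in a lane and driven along +x, it sticks by friction where it is left
- wedge3: loose dark hardwood wedge 120 mm long (x), 30 mm high, 0.1 kg; its butt at -x is 38 mm wide, its thin end at +x is 26 mm wide, both sides tapering alike. Origin: centre of the underside, 60 mm from both ends, where it is 32 mm wide. Started in a lane and driven along +x, it sticks by friction where it is left
- block1: loose printing block (may be absent): wood 90 (x) x 33 (y) mm with a grey lino top, 32 mm high in all, 0.08 kg, lying lino side up; origin: centre of the underside; either end may go first
- block2: loose printing block (may be absent): wood 90 (x) x 33 (y) mm with a grey lino top, 32 mm high in all, 0.08 kg, lying lino side up; origin: centre of the underside; either end may go first
- block3: loose printing block (may be absent): wood 90 (x) x 33 (y) mm with a grey lino top, 32 mm high in all, 0.08 kg, lying lino side up; origin: centre of the underside; either end may go first
- ink_tin: to be left alone: closed steel tin, 76 mm across, 60 high; origin under its middle
- brayer: to be left alone: ink roller with wooden handle, about 170 mm long, 36 high; origin under the middle of the roller, handle towards its -x
- gouge1: to be left alone: lino gouge with a wooden handle, lying, about 140 mm long, 16 high; origin under its middle
- gouge2: to be left alone: the same kind of gouge; origin under its middle
- mug: to be left alone: mug, 80 mm across, 90 high; origin under its middle

How it is judged:
By the outcome, as a careful person would: the job done as asked, in the order asked, and still so for the second after the job is handed in, with the robot touching nothing.
Of block1, block2, block3 only 2 to 3 are there at a start; the rules pass over those that are not, and their reading is None.
At some moment in a run one of wedge1, wedge2, wedge3 may be knocked a few centimetres aside while the robot is not near it.
It also fails if it takes over 210 s, if anything falls off the work surface, if the arm or the gripper's body presses on something with over 40 N, if the wrist force passes 120 N, or if a joint passes its speed limit or range.

## Working session

There is one attempt and no reset: what is moved stays moved. The work goes in short steps, Python scripts to look and compute and a tool call to move; the robot and the scene stay as the last step left them, time stands still between calls to the robot, and variables do not carry over. Pictures are saved under pics/ and viewed, at most 14 in all, crops included, and the job is handed in when it is done.

Besides the shell and the picture viewer there is one more tool, called after "Emit:" by a JSON object that holds its "method" and its "body", one argument or row to a line. jog_arm: Moves the arm, as the interface text tells. Its arguments: {"type":"object","properties":{"deltas":{"type":"string"}},"required":["deltas"]}

```bash
ls; mkdir -p pics
cat > h.py <<'E'
import numpy as np, cv2
from workcell import manip, optics, nets
def ray(s,uv):
    K=s["camera_matrix"]; d=np.linalg.inv(K)@np.array([uv[0],uv[1],1.])
    R=np.array(s["R"]);t=np.array(s["t"]); return -R.T@t, R.T@d
def onz(s,uv,z):
    c,d=ray(s,uv); return c+d*(z-c[2])/d[2]
def proj(s,X):
    p=s["camera_matrix"]@(s["R"]@np.array(X,float)+s["t"]); return p[:2]/p[2]
def tri(l):
    A=np.zeros((3,3));b=np.zeros(3)
    for s,uv in l:
        c,d=ray(s,uv); d=d/np.linalg.norm(d); P=np.eye(3)-np.outer(d,d); A+=P;b+=P@c
    return np.linalg.solve(A,b)
def rot(r):
    from scipy.spatial.transform import Rotation as Ro
    return Ro.from_euler('xyz',r).as_matrix()
def wrist():
    st=manip.state(); s=optics.snapshot("wrist")
    T=np.eye(4);T[:3,:3]=rot(st["eef_rot"]);T[:3,3]=st["eef_pos"]
    M=np.linalg.inv(T@np.array(s["hand_eye"])); s["R"]=M[:3,:3]; s["t"]=M[:3,3]; return s
E
python3 - <<'E'
from h import *
np.set_printoptions(precision=4,suppress=True)
st=manip.state(); print(st, manip.grasp_offset)
S=optics.snapshot("scene");T=optics.snapshot("top")
cv2.imwrite("pics/s.png",cv2.resize(S["image"],None,fx=1.5,fy=1.5));cv2.imwrite("pics/t.png",cv2.resize(T["image"],None,fx=1.5,fy=1.5))
for n in "bed cover books wedge1 block1 seat1 seat2 seat3 bay1 bay2 bay3 ink_tin brayer gouge1 mug".split():
    for nm,P in (("S",S),("T",T)):
        for d in nets.spot_point(n,P)[:5]:
            if d["p"]>.2: print(n,nm,round(d["p"],2),np.round(d["xy"],1),onz(P,d["xy"],.0).round(3))
E
```

```text
pics
{'time': 0.0, 'qpos': array([-1.469 ,  0.3427,  1.5251, -0.    ,  1.2754, -0.146 ]), 'joint_velocities': array([ 0.0016, -0.    , -0.0008,  0.0004,  0.0013,  0.0009]), 'joint_efforts': array([  0.0014, -43.3675, -24.601 ,  -0.    ,   0.0078,   0.    ]), 'eef_pos': array([ 0.1288, -0.5085,  0.2306]), 'eef_rot': array([-3.14  , -0.0002,  0.2478]), 'ft_force': array([-0.0115,  0.7069,  0.0141]), 'moment': array([ 0.0148, -0.0738,  0.0161]), 'finger_force': 0.0, 'finger_gap': 0.08555070934160716} 0.0187
bed S 0.97 [185.9 185.2] [ 0.518 -0.262  0.   ]
bed T 0.84 [341.3 212.1] [ 0.518 -0.278  0.   ]
cover S 0.74 [180.2 188.2] [ 0.534 -0.277  0.   ]
cover S 0.28 [417.8 226.2] [0.597 0.484 0.   ]
cover T 0.83 [339.1 200.3] [ 0.554 -0.272  0.   ]
cover T 0.37 [264.6 234.4] [ 0.445 -0.049  0.   ]
books S 0.81 [344.5 207.4] [0.548 0.26  0.   ]
books T 0.85 [162.  201.9] [0.533 0.263 0.   ]
wedge1 S 0.97 [244.  204.2] [ 0.577 -0.058  0.   ]
wedge1 S 0.87 [236.6 237.3] [ 0.711 -0.06   0.   ]
wedge1 S 0.53 [287.2 177. ] [0.436 0.068 0.   ]
wedge1 S 0.51 [182.  185.1] [ 0.52  -0.275  0.   ]
we
[... 1543 characters left out ...]
74 0.057 0.   ]
bay3 T 0.62 [372.2 193. ] [ 0.579 -0.373  0.   ]
bay3 T 0.55 [231.9 187.7] [0.583 0.054 0.   ]
ink_tin S 0.63 [126.4 166.2] [ 0.456 -0.486  0.   ]
ink_tin T 0.74 [270.8 148.5] [ 0.708 -0.061  0.   ]
brayer S 0.55 [413.8 190.1] [0.442 0.488 0.   ]
brayer T 0.72 [ 82.3 227.2] [0.45  0.494 0.   ]
gouge1 S 0.68 [259.2 213.5] [ 0.609 -0.005  0.   ]
gouge1 S 0.44 [415.3 221.4] [0.578 0.478 0.   ]
gouge1 T 0.62 [252.9 179.4] [ 0.61  -0.009  0.   ]
gouge1 T 0.49 [ 88.9 186.4] [0.573 0.486 0.   ]
mug S 0.71 [205.7 196.6] [ 0.56  -0.186  0.   ]
mug S 0.61 [113.2 207.9] [ 0.646 -0.465  0.   ]
mug S 0.49 [144.2 197.9] [ 0.592 -0.381  0.   ]
mug T 0.82 [402.9 173.4] [ 0.643 -0.468  0.   ]
```

View pics/t.png

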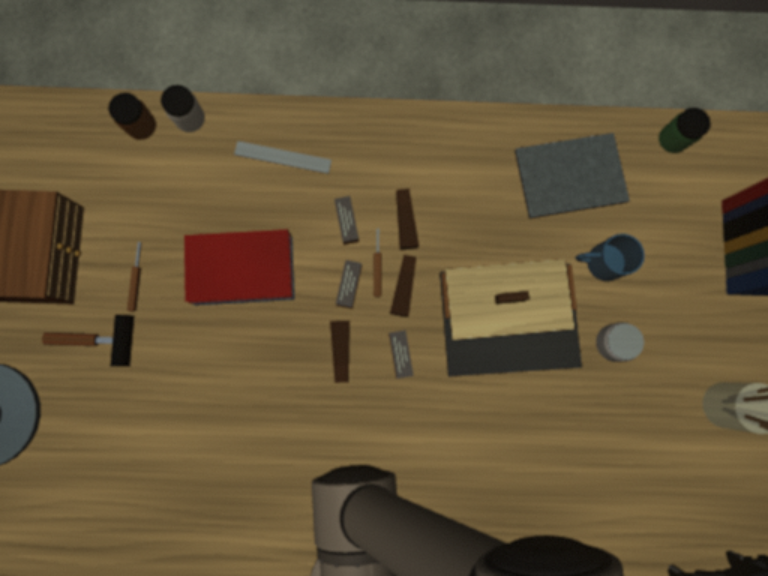

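View pics/s.png

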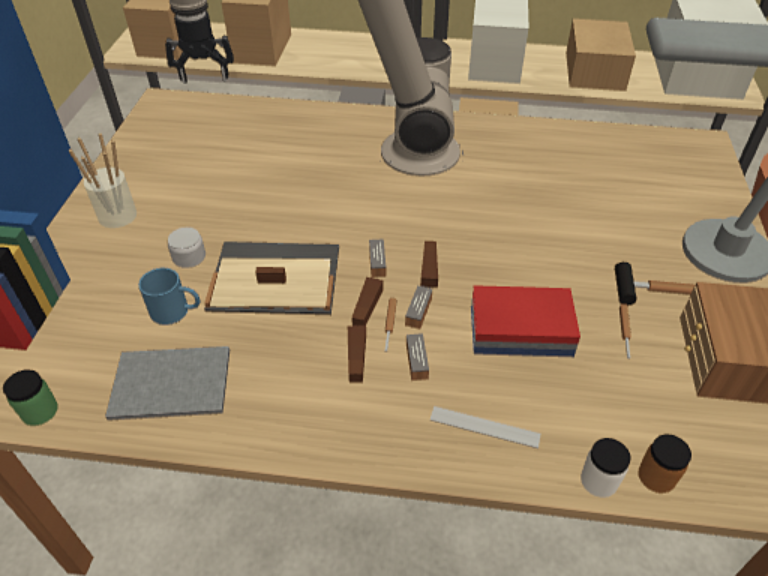

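The pictures show the covered bed at (340,205) in the top view, the red books at (160,178), three blocks and three wedges between them. The gouge lies among them at (252,180). I'll go above the cover first.

```bash
cat >> h.py <<'E'
np.set_printoptions(precision=4,suppress=True)
def plan(*tg):
    """targets (x,y,z,yaw) -> jog rows, all relative to the present pose"""
    st=manip.state(); R=rot(st["eef_rot"]); p=np.array(st["eef_pos"])
    print("now",p,np.round(st["eef_rot"],4),"F",np.round(st["ft_force"],1),"gap",round(st["finger_gap"],4),"t",round(st["time"],2))
    for t in tg:
        d=R.T@(np.array(t[:3])-p)/.05; print(np.array(t),"->",np.round(d,3), "turn",round(float(np.degrees(st["eef_rot"][2]-t[3])/5),3))
E
python3 - <<'E'
from h import *
plan((.50,-.27,.33,.07))
E
```

```text
now [ 0.1288 -0.509   0.2313] [3.1415 0.     0.2478] F [ 0.3  0.3 -0.4] gap 0.0853 t 1.6
[ 0.5  -0.27  0.33  0.07] -> [ 8.37  -2.812 -1.974] turn 2.037
```

Emit:
{"method": "jog_arm", "body": {
  "deltas": "8.37 -2.81 -2 2.04 1;8.37 -2.81 -2 2.04 1;8.37 -2.81 -2 2.04 1;8.37 -2.81 -2 2.04 1;8.37 -2.81 -2 2.04 1;8.37 -2.81 -2 2.04 1;8.37 -2.81 -2 2.04 1;8.37 -2.81 -2 2.04 1;8.37 -2.81 -2 2.04 1;8.37 -2.81 -2 2.04 1"
}}

```text
time: 2.6
eef_pos: [0.504, -0.2668, 0.3322]
eef_rot: [3.141, -0.003, 0.075]
ft_force: [-0.7, 0.5, -0.7]
finger_gap: 0.0856
finger_force: 0.0
```

Emit:
{"method": "jog_arm", "body": {
  "deltas": "0 0 0 0 1;0 0 0 0 1"
}}

```text
time: 2.8
eef_pos: [0.4993, -0.2705, 0.3308]
eef_rot: [-3.141, 0.001, 0.069]
ft_force: [-0.1, -0.1, 1.0]
finger_gap: 0.0858
finger_force: 0.0
```

Run:
```python
from h import *
import pickle
plan()
W=wrist(); T=optics.snapshot("top"); S=optics.snapshot("scene")
pickle.dump((W,T,S),open("a.pkl","wb"))
cv2.imwrite("pics/w1.png",cv2.resize(W["image"],None,fx=1.5,fy=1.5))
for n in ("cover","bed"):
  for P in (W,T,S):
    print(n,[(round(d["p"],2),np.round(d["xy"],1),onz(P,d["xy"],.024 if n=="cover" else 0).round(4)) for d in nets.spot_point(n,P)[:2]])
```

```text
now [ 0.4993 -0.2705  0.3308] [-3.1414  0.0012  0.0694] F [-0.1 -0.1  1. ] gap 0.0858 t 2.8
cover [(0.92, array([258.6, 107.8]), array([ 0.5573, -0.2624,  0.024 ]))]
cover [(0.95, array([338.3, 199.7]), array([ 0.5528, -0.2641,  0.024 ]))]
cover [(0.62, array([180.2, 189.7]), array([ 0.5629, -0.2667,  0.024 ])), (0.62, array([249.2, 173.2]), array([ 0.4586, -0.0583,  0.024 ]))]
bed [(0.25, array([123.5, 172.3]), array([ 0.4438, -0.0566,  0.    ]))]
bed [(0.74, array([335.4, 212.5]), array([ 0.5166, -0.2606,  0.    ])), (0.61, array([304.9, 199.8]), array([ 0.5524, -0.168 ,  0.    ]))]
bed [(0.95, array([183.6, 183.6]), array([ 0.512, -0.271,  0.   ]))]
```

View pics/w1.png

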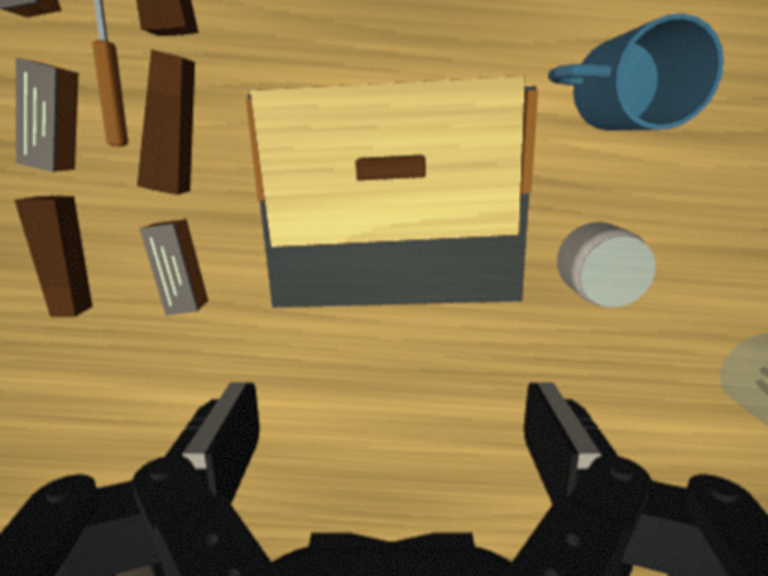

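The wrist view shows the cover with its grip at (391,168), the bed's front edge from (273,306) to (523,300), and blocks and wedges at upper left, all in 1.5x pixels.

Run:
```python
from h import *
import pickle
W,T,S=pickle.load(open("a.pkl","rb"))
q=lambda u,v:(u/1.5,v/1.5)
P=lambda l,z:np.array([onz(W,q(*a),z) for a in l])
def show(n,l,z):
    p=P(l,z); print(n,p[:,:2].round(4).tolist(), "mean",p.mean(0)[:2].round(4)); d=p[0]-p[1]; print("  ang/len",np.arctan2(-d[0],d[1]).round(4),np.linalg.norm(d).round(4))
show("cover front",[(275,246),(520,234)],.03)
show("cover back",[(251,91),(524,76)],.03)
show("bed front",[(273,306),(523,300)],.01)
show("grip top front",[(358,181),(426,177)],.066)
show("grip top back",[(356,159),(425,154)],.066)
# grip segmentation in wrist
im=W["image"]; hsv=cv2.cvtColor(im,cv2.COLOR_BGR2HSV)
m=(im.max(2)<110).astype(np.uint8)[90:135,210:310]
n,l,st,c=cv2.connectedComponentsWithStats(m); k=1+st[1:,4].argmax(); pts=np.argwhere(l==k)[:,::-1]+[210,90]
r=cv2.minAreaRect(pts.astype(np.float32)); print(r); b=cv2.boxPoints(r); print(np.array([onz(W,x,.066) for x in b]))
# two views height of grip centre
for n,s,(x0,y0,x1,y1) in (("T",T,(320,185,362,212)),("S",S,(165,172,198,195))):
    im=s["image"]; m=(im[y0:y1,x0:x1].max(2)<90).astype(np.uint8)
    mm,l,st,c=cv2.connectedComponentsWithStats(m); k=1+st[1:,4].argmax(); print(n,st[k],c[k]+[x0,y0]); 
    if n=="T": print(tri([(W,r[0]),(T,c[k]+[x0,y0])]))
print("books T"); 
for uv in ((187,303),(293,298),(291,231),(185,236)): print(onz(T,q(*uv),.064))
for uv in ((472,326),(578,326),(473,287),(573,289)): print("S",onz(S,q(*uv),.064))
```

```text
cover front [[0.471, -0.1579], [0.4991, -0.3942]] mean [ 0.4851 -0.276 ]
  ang/len 0.1185 0.2379
cover back [[0.6091, -0.1383], [0.6374, -0.3758]] mean [ 0.6233 -0.2571]
  ang/len 0.1187 0.2392
bed front [[0.4006, -0.1503], [0.4256, -0.4142]] mean [ 0.4131 -0.2823]
  ang/len 0.0944 0.2651
grip top front [[0.5417, -0.2381], [0.5491, -0.2959]] mean [ 0.5454 -0.267 ]
  ang/len 0.1259 0.0582
grip top back [[0.5597, -0.2356], [0.5678, -0.2933]] mean [ 0.5637 -0.2644]
  ang/len 0.138 0.0583
((260.36907958984375, 111.11959075927734), (14.167190551757812, 45.31684494018555), 87.39744567871094)
[[ 0.5609 -0.2356  0.066 ]
 [ 0.5673 -0.2925  0.066 ]
 [ 0.55   -0.2949  0.066 ]
 [ 0.5435 -0.2372  0.066 ]]
T [ 10   9  32  18 354] [348.7175 201.7853]
[ 0.548  -0.2717  0.0912]
S [  6   7  19  10 134] [180.3358 184.8134]
books T
[0.5226 0.3547 0.064 ]
[0.5382 0.1545 0.064 ]
[0.6687 0.1648 0.064 ]
[0.6523 0.3683 0.064 ]
S [0.6573 0.1646 0.064 ]
S [0.6303 0.3705 0.064 ]
S [0.5518 0.162  0.064 ]
S [0.5304 0.3664 0.064 ]
```

Run:
```python
from h import *
plan((.555,-.2655,.12,.119),(.555,-.2655,.030,.119),(.555,-.2655,.2,.119))
```

```text
now [ 0.4997 -0.2705  0.3314] [ 3.1414 -0.      0.069 ] F [ 0.5  1.1 -0. ] gap 0.0853 t 3.25
[ 0.555  -0.2655  0.12    0.119 ] -> [ 1.109 -0.023  4.227] turn -0.573
[ 0.555  -0.2655  0.03    0.119 ] -> [ 1.109 -0.024  6.027] turn -0.573
[ 0.555  -0.2655  0.2     0.119 ] -> [ 1.11  -0.023  2.627] turn -0.573
```

Emit:
{"method": "jog_arm", "body": {
  "deltas": "1.1 0 1 -.57 1;1.1 0 2 -.57 1;1.1 0 3 -.57 1;1.1 -.02 4 -.57 1;1.1 -.02 4.9 -.57 1;1.1 -.02 5.6 -.57 1;1.1 -.02 6.02 -.57 1;1.1 -.02 6.02 -.57 1;1.1 -.02 6.02 -.57 .5;1.1 -.02 6.02 -.57 .5"
}}

```text
time: 4.25
eef_pos: [0.5561, -0.2661, 0.0326]
eef_rot: [3.139, -0.003, 0.119]
ft_force: [-4.5, -2.9, 38.0]
finger_gap: 0.0592
finger_force: 52.7
```

Emit:
{"method": "jog_arm", "body": {
  "deltas": "0 0 0 0 .3;0 0 0 0 .3;0 0 0 0 .3;0 0 0 0 .3;0 0 -.2 0 .3;0 0 -.4 0 .3;0 0 -.8 0 .3;0 0 -1.2 0 .3"
}}

```text
time: 5.05
eef_pos: [0.5546, -0.2651, 0.0913]
eef_rot: [-3.141, 0.001, 0.12]
ft_force: [0.9, 0.5, -2.2]
finger_gap: 0.0593
finger_force: 65.3
```

Run:
```python
from h import *
plan()
W=wrist()
cv2.imwrite("pics/w2.png",W["image"])
```

```text
now [ 0.5546 -0.2651  0.0913] [-3.1413  0.0005  0.1196] F [ 0.9  0.5 -2.2] gap 0.0593 t 5.05
```

View pics/w2.png

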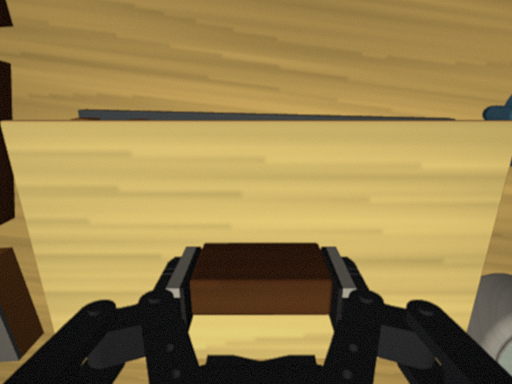

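The cover is held level, but the 38 N reading says the finger tips met the board. I'll set it back and grip 8 mm higher, so the board has room to tilt in the fingers.

Emit:
{"method": "jog_arm", "body": {
  "deltas": "0 0 .6 0 .3;0 0 1.1 0 .3;0 0 1.15 0 .3;0 0 1.15 0 .3;0 0 1.15 0 1;0 0 1.1 0 1;0 0 1.02 0 1;0 0 1.02 0 1;0 0 1.02 0 .3;0 0 1.02 0 .3"
}}

```text
time: 6.1
eef_pos: [0.5548, -0.2653, 0.0395]
eef_rot: [3.141, -0.0, 0.12]
ft_force: [-4.3, 1.3, 47.7]
finger_gap: 0.059
finger_force: 45.3
```

Emit:
{"method": "jog_arm", "body": {
  "deltas": "0 0 0 0 .3;0 0 0 0 .3;0 0 0 0 .3;0 0 0 0 .3"
}}

```text
time: 6.5
eef_pos: [0.555, -0.2654, 0.0398]
eef_rot: [3.141, -0.0, 0.12]
ft_force: [-1.8, 0.5, 4.9]
finger_gap: 0.0588
finger_force: 65.6
```

Run:
```python
from h import *
plan((.555,-.2655,.22,.119),(.50,0,.25,.1),(.42,.24,.25,.078),(.45,.25,.16,.078))
```

```text
now [ 0.555  -0.2654  0.0398] [ 3.1412 -0.0005  0.1196] F [-1.8  0.5  4.9] gap 0.0588 t 6.5
[ 0.555  -0.2655  0.22    0.119 ] -> [ 0.001  0.004 -3.604] turn 0.006
[0.5  0.   0.25 0.1 ] -> [-0.457 -5.399 -4.206] turn 0.224
[0.42  0.24  0.25  0.078] -> [ -1.474 -10.356  -4.209] turn 0.476
[0.45  0.25  0.16  0.078] -> [ -0.855 -10.483  -2.408] turn 0.476
```

Emit:
{"method": "jog_arm", "body": {
  "deltas": "0 0 -.5 0 .3;0 0 -1.4 0 .3;0 -.5 -2.3 0 .3;-.2 -1.4 -2.8 .1 .3;-.4 -2.3 -3 .2 .3;-.5 -3.3 -3 .3 .3;-.6 -4.2 -3 .4 .3;-.8 -5.2 -3 .47 .3;-.9 -6.1 -3 .47 .3;-.9 -7 -3 .47 .3"
}}

```text
time: 7.5
eef_pos: [0.4667, 0.0785, 0.1887]
eef_rot: [-3.142, 0.002, 0.078]
ft_force: [1.6, -0.7, -2.6]
finger_gap: 0.0586
finger_force: 66.2
```

Run:
```python
from h import *
F=np.array([.531,.256]);e=np.array([np.cos(.078),np.sin(.078)])
f=lambda dx,z:(*(F+e*dx),z,.078)
plan(f(-.055,.13),f(-.055,.09))
```

```text
now [0.4667 0.0785 0.1887] [-3.1415  0.0017  0.0783] F [ 1.6 -0.7 -2.6] gap 0.0586 t 7.5
[0.4762 0.2517 0.13   0.078 ] -> [ 0.462 -3.438  1.174] turn 0.003
[0.4762 0.2517 0.09   0.078 ] -> [ 0.463 -3.438  1.974] turn 0.003
```

Emit:
{"method": "jog_arm", "body": {
  "deltas": ".2 -.8 .2 0 .3;.4 -1.6 .5 0 .3;.46 -2.4 .8 0 .3;.46 -3.1 1 0 .3;.46 -3.43 1.17 0 .3;.46 -3.43 1.17 0 .3;.46 -3.43 1.17 0 .3;.46 -3.43 1.17 0 .3"
}}

```text
time: 8.3
eef_pos: [0.4781, 0.2487, 0.1309]
eef_rot: [3.141, -0.0, 0.078]
ft_force: [-0.1, -0.2, -3.2]
finger_gap: 0.0587
finger_force: 66.1
```

Run:
```python
from h import *
F=np.array([.531,.256]);e=np.array([np.cos(.078),np.sin(.078)])
f=lambda dx,z:(*(F+e*dx),z,.078)
h=.034
L=[f(-.055,.09),f(-.055,.0793)]
for t in (5,10,15,20,25,30.8):
    t=np.radians(t); L.append(f(-.055*np.cos(t)-h*np.sin(t),.064-.055*np.sin(t)+h*np.cos(t)-.0187))
plan(*L)
S=optics.snapshot("scene"); cv2.imwrite("pics/s2.png",cv2.resize(S["image"][130:290,250:450],None,fx=3,fy=3))
```

```text
now [0.4781 0.2487 0.1309] [ 3.1412 -0.0001  0.0776] F [-0.1 -0.2 -3.2] gap 0.0587 t 8.3
[0.4762 0.2517 0.09   0.078 ] -> [-0.035 -0.064  0.818] turn -0.005
[0.4762 0.2517 0.0793 0.078 ] -> [-0.035 -0.064  1.032] turn -0.005
[0.4734 0.2515 0.0744 0.078 ] -> [-0.09  -0.064  1.131] turn -0.005
[0.4711 0.2513 0.0692 0.078 ] -> [-0.136 -0.064  1.234] turn -0.005
[0.4693 0.2512 0.0639 0.078 ] -> [-0.173 -0.064  1.34 ] turn -0.005
[0.4679 0.2511 0.0584 0.078 ] -> [-0.201 -0.064  1.45 ] turn -0.005
[0.467  0.251  0.0529 0.078 ] -> [-0.219 -0.064  1.561] turn -0.005
[0.4665 0.251  0.0463 0.078 ] -> [-0.228 -0.064  1.691] turn -0.005
```

View pics/s2.png

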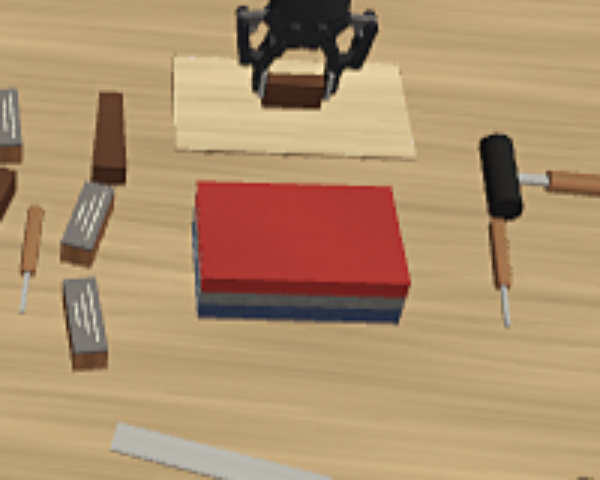

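The scene crop shows the cover held level just in front of and above the red books, with nothing between. I'm lowering it onto the books' front edge.

Emit:
{"method": "jog_arm", "body": {
  "deltas": "-.03 -.06 .4 0 .3;-.03 -.06 .8 0 .3;-.03 -.06 .95 0 .3;-.03 -.06 1.03 0 .3;-.06 -.06 1.08 0 .3;-.09 -.06 1.13 0 .3;-.11 -.06 1.18 0 .3;-.14 -.06 1.23 0 .3"
}}

```text
time: 9.15
eef_pos: [0.4724, 0.2518, 0.0717]
eef_rot: [-3.141, -0.005, 0.078]
ft_force: [-1.8, -2.8, 10.7]
finger_gap: 0.0589
finger_force: 68.1
```

Run:
```python
from h import *
plan((.4665,.251,.0463,.078))
```

```text
now [0.4724 0.2518 0.0717] [-3.1413 -0.0046  0.0782] F [-1.8 -2.8 10.7] gap 0.0589 t 9.15
[0.4665 0.251  0.0463 0.078 ] -> [-0.12   0.006  0.508] turn 0.003
```

Emit:
{"method": "jog_arm", "body": {
  "deltas": "-.02 0 .06 0 .3;-.035 0 .11 0 .3;-.05 0 .16 0 .3;-.06 0 .22 0 .3;-.07 0 .28 0 .3;-.08 0 .34 0 .3;-.08 0 .34 0 .3"
}}

```text
time: 9.85
eef_pos: [0.4667, 0.2514, 0.0538]
eef_rot: [3.142, -0.001, 0.078]
ft_force: [-5.5, -3.0, 6.0]
finger_gap: 0.0586
finger_force: 69.5
```

Run:
```python
from h import *
plan((.4665,.251,.0463,.078))
W=wrist();S=optics.snapshot("scene"); cv2.imwrite("pics/s3.png",np.vstack([cv2.resize(S["image"][130:290,250:450],(500,400)),cv2.resize(W["image"],(500,200))]))
```

```text
now [0.4667 0.2514 0.0538] [ 3.1415 -0.0006  0.0781] F [-5.5 -3.   6. ] gap 0.0586 t 9.85
[0.4665 0.251  0.0463 0.078 ] -> [-0.004  0.007  0.151] turn 0.001
```

View pics/s3.png

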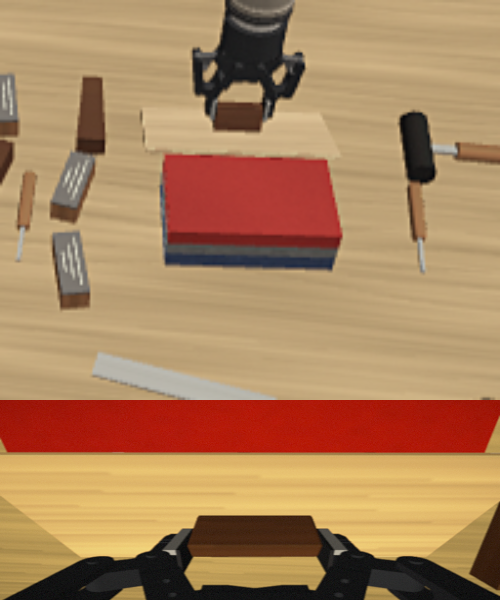

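The board has tilted in the grip, with its upper edge over the front of the books. I'll lower it the rest of the way.

Emit:
{"method": "jog_arm", "body": {
  "deltas": "0 0 .05 0 .3;0 0 .09 0 .3;0 0 .12 0 .3;0 0 .14 0 .3;0 0 .16 0 .3;0 0 .16 0 .3"
}}

```text
time: 10.55
eef_pos: [0.4659, 0.2513, 0.0456]
eef_rot: [3.141, 0.001, 0.078]
ft_force: [-8.0, -2.4, 5.4]
finger_gap: 0.0586
finger_force: 70.0
```

Emit:
{"method": "jog_arm", "body": {
  "deltas": "0 0 .02 0 .3;0 0 .04 0 .3;0 0 .04 0 .3"
}}

```text
time: 10.85
eef_pos: [0.4659, 0.2513, 0.0448]
eef_rot: [3.141, 0.001, 0.078]
ft_force: [-12.5, -4.4, 16.2]
finger_gap: 0.0589
finger_force: 71.5
```

Emit:
{"method": "jog_arm", "body": {
  "deltas": "0 0 .02 0 .3;0 0 .04 0 .3;0 0 .04 0 .3"
}}

```text
time: 11.15
eef_pos: [0.4659, 0.2513, 0.0446]
eef_rot: [3.141, -0.0, 0.078]
ft_force: [-17.2, -6.9, 34.0]
finger_gap: 0.0588
finger_force: 73.5
```

Foot is on the table (force rises). Relax the press and open; then lift straight up.

Emit:
{"method": "jog_arm", "body": {
  "deltas": "0 0 -.04 0 .3;0 0 -.05 0 .3;0 0 -.05 0 .75;0 0 -.05 0 .8;0 0 -.05 0 1;0 0 -.05 0 1;0 0 -.05 0 1;0 0 -.3 0 1;0 0 -.8 0 1;0 0 -1.6 0 1"
}}

```text
time: 12.15
eef_pos: [0.4655, 0.2512, 0.12]
eef_rot: [3.14, 0.004, 0.078]
ft_force: [1.1, 1.1, -0.7]
finger_gap: 0.0858
finger_force: 0.0
```

Run:
```python
from h import *
plan((.55,-.02,.40,.09))
S=optics.snapshot("scene"); cv2.imwrite("pics/s4.png",cv2.resize(S["image"][130:290,250:450],(500,400)))
```

```text
now [0.4655 0.2512 0.12  ] [3.1403 0.0043 0.0785] F [ 1.1  1.1 -0.7] gap 0.0858 t 12.15
[ 0.55 -0.02  0.4   0.09] -> [ 1.237  5.548 -5.598] turn -0.132
```

View pics/s4.png

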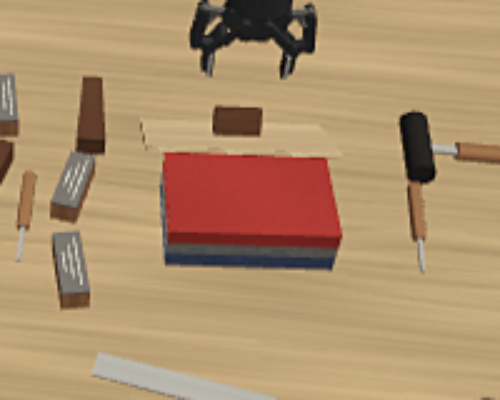

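The cover leans at a slant on the books with its grip up. Next I'll look over the blocks and wedges.

Emit:
{"method": "jog_arm", "body": {
  "deltas": "0 0 -1 0 1;.2 .9 -2 0 1;.4 1.8 -3 0 1;.6 2.7 -4 0 1;.8 3.6 -5 0 1;1 4.5 -5.6 -.1 1;1.2 5.2 -5.6 -.13 1;1.2 5.5 -5.6 -.13 1;1.2 5.5 -5.6 -.13 1;1.2 5.5 -5.6 -.13 1"
}}

```text
time: 13.2
eef_pos: [0.5486, -0.0203, 0.4018]
eef_rot: [3.14, -0.003, 0.086]
ft_force: [-0.2, 1.3, -0.0]
finger_gap: 0.0855
finger_force: 0.0
```

Run:
```python
from h import *
import pickle
plan((.55,-.2,.40,.09))
W=wrist(); T=optics.snapshot("top")
pickle.dump((W,T),open("b.pkl","wb"))
cv2.imwrite("pics/w3.png",cv2.resize(W["image"],None,fx=1.5,fy=1.5))
for n,zt in (("block1",.0),("wedge1",.0),("bay1",.01),("seat1",.01)):
  for nm,P in (("W",W),("T",T)):
    print(n,nm,[(round(d["p"],2),np.round(d["xy"]).tolist(),onz(P,d["xy"],zt)[:2].round(4).tolist()) for d in nets.spot_point(n,P)[:5] if d["p"]>.3])
```

```text
now [ 0.5486 -0.0203  0.4018] [ 3.1403 -0.0026  0.086 ] F [-0.2  1.3 -0. ] gap 0.0855 t 13.2
[ 0.55 -0.2   0.4   0.09] -> [-0.281  3.584  0.039] turn -0.046
block1 W [(0.98, [218.0, 41.0], [0.6998, 0.0613]), (0.95, [223.0, 120.0], [0.5777, 0.048]), (0.69, [100.0, 136.0], [0.5323, 0.2609]), (0.58, [274.0, 200.0], [0.4401, -0.0539])]
block1 T [(0.74, [232.0, 188.0], [0.5812, 0.0538]), (0.59, [162.0, 200.0], [0.5382, 0.2621]), (0.48, [266.0, 236.0], [0.4413, -0.0543])]
wedge1 W [(0.85, [283.0, 127.0], [0.5742, -0.0559]), (0.71, [398.0, 166.0], [0.5236, -0.2687]), (0.7, [291.0, 42.0], [0.709, -0.0548]), (0.63, [211.0, 200.0], [0.4304, 0.0625])]
wedge1 T [(0.7, [222.0, 234.0], [0.4417, 0.0773]), (0.67, [269.0, 192.0], [0.5745, -0.0596])]
bay1 W [(0.97, [419.0, 140.0], [0.5731, -0.29]), (0.96, [467.0, 141.0], [0.5789, -0.3728])]
bay1 T [(0.84, [347.0, 195.0], [0.5708, -0.2933]), (0.7, [372.0, 193.0], [0.5783, -0.369]), (0.55, [314.0, 197.0], [0.5617, -0.1946])]
seat1 W [(0.76, [343.0, 147.0], [0.5513, -0.1627]), (0.64, [441.0, 143.0], [0.5719, -0.3291]), (0.61, [390.0, 146.0], [0.5587, -0.2429])]
seat1 T [(0.86, [307.0, 203.0], [0.542, -0.1731]), (0.76, [332.0, 200.0], [0.5534, -0.2482]), (0.57, [358.0, 198.0], [0.5621, -0.3264])]
```

View pics/w3.png

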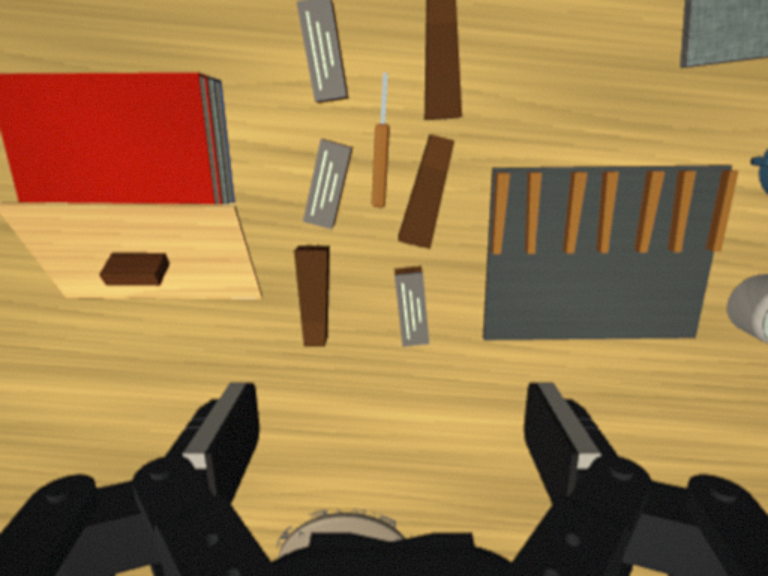

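The wrist view shows the bed at right, uncovered, with seven wooden walls. Blocks are at (322,50), (328,183) and (412,307). Wedges are at (443,60), (425,190) and (312,297), the last with its thin end towards the robot.

Run:
```python
from h import *
import pickle
W,T=pickle.load(open("b.pkl","rb"))
im=W["image"];hsv=cv2.cvtColor(im,cv2.COLOR_BGR2HSV)
for n,(x0,y0,x1,y1) in (("blkFar",(190,0,240,75)),("blkMid",(195,85,240,160)),("blkNear",(255,170,295,240))):
    m=(hsv[y0:y1,x0:x1,1]<70).astype(np.uint8); m=cv2.morphologyEx(m,cv2.MORPH_CLOSE,np.ones((3,3)))
    k,l,st,c=cv2.connectedComponentsWithStats(m); k=1+st[1:,4].argmax()
    pts=(np.argwhere(l==k)[:,::-1]+[x0,y0]).astype(np.float32)
    p=np.array([onz(W,a,.032)[:2] for a in pts]).astype(np.float32)*1000
    r=cv2.minAreaRect(p); print(n,np.array(r[0]),r[1],r[2])
q=lambda a:onz(W,(a[0]/1.5,a[1]/1.5),.030)[:2]
def wed(n,b1,b2,t1,t2):
    b1,b2,t1,t2=map(q,(b1,b2,t1,t2)); B=(b1+b2)/2;Tn=(t1+t2)/2; d=Tn-B
    print(n,"ctr",(B+Tn)/2,"yaw",np.arctan2(d[1],d[0]).round(3),"len",np.linalg.norm(d).round(4),"w",np.linalg.norm(b1-b2).round(4),np.linalg.norm(t1-t2).round(4))
wed("wA",(398,241),(430,247),(432,137),(453,143))
wed("wB",(296,250),(329,248),(304,345),(327,345))
for uv in ((485,339),(697,338),(731,166),(494,168)): print(onz(W,(uv[0]/1.5,uv[1]/1.5),.01))
```

```text
blkFar [705.8339  62.4597] (90.8469009399414, 32.70298385620117) 13.302846908569336
blkMid [575.177   53.1012] (32.72112274169922, 88.9385986328125) 79.57329559326172
blkNear [440.2538 -53.2348] (89.7613754272461, 31.092267990112305) 11.273503303527832
wA ctr [ 0.5747 -0.0575] yaw -0.163 len 0.115 w 0.0369 0.0231
wB ctr [0.4431 0.062 ] yaw -3.079 len 0.119 w 0.0375 0.0279
[ 0.4005 -0.1505  0.01  ]
[ 0.4243 -0.4151  0.01  ]
[ 0.6315 -0.392   0.01  ]
[ 0.607  -0.1297  0.01  ]
```

Emit:
{"method": "jog_arm", "body": {
  "deltas": "-.5 .9 .5 0 1;-1 1.8 1 0 1;-1.4 2.7 1.5 0 1;-1.8 3.6 2 0 1;-1.9 4.5 2.4 0 1;-1.9 4.8 2.4 0 1;-1.9 4.8 2.4 0 1;-1.9 4.8 2.4 0 1"
}}

```text
time: 14.5
eef_pos: [0.4748, -0.2654, 0.2799]
eef_rot: [-3.141, 0.001, 0.088]
ft_force: [-0.8, 0.6, -0.4]
finger_gap: 0.0855
finger_force: 0.0
```

Run:
```python
from h import *
import pickle
plan()
W=wrist(); T=optics.snapshot("top")
pickle.dump((W,T),open("c.pkl","wb"))
cv2.imwrite("pics/w4.png",cv2.resize(W["image"],None,fx=1.5,fy=1.5))
for n,zt in (("bay1",.01),("seat1",.01),("block1",0)):
  for nm,P in (("W",W),):
    print(n,nm,[(round(d["p"],2),np.round(d["xy"]).tolist(),onz(P,d["xy"],zt)[:2].round(4).tolist()) for d in nets.spot_point(n,P)[:5] if d["p"]>.3])
```

```text
now [ 0.4748 -0.2654  0.2799] [-3.1406  0.0005  0.0884] F [-0.8  0.6 -0.4] gap 0.0855 t 14.5
bay1 W [(0.95, [284.0, 78.0], [0.573, -0.2849]), (0.91, [220.0, 80.0], [0.5642, -0.2047]), (0.84, [354.0, 80.0], [0.5783, -0.3727])]
seat1 W [(0.79, [321.0, 85.0], [0.5692, -0.332]), (0.64, [182.0, 91.0], [0.5465, -0.1574]), (0.59, [251.0, 90.0], [0.5559, -0.2443])]
block1 W [(0.74, [107.0, 163.0], [0.4421, -0.0523]), (0.73, [102.0, 59.0], [0.5761, -0.0549]), (0.61, [14.0, 52.0], [0.5749, 0.0537])]
```

View pics/w4.png

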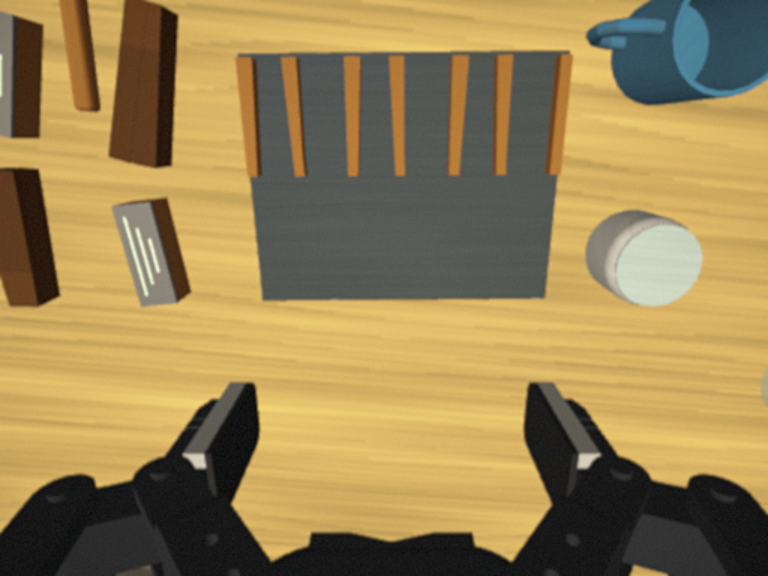

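Run:
```python
from h import *
import pickle
W,T=pickle.load(open("c.pkl","rb"))
q=lambda u,v,z:onz(W,(u/1.5,v/1.5),z)[:2]
C=[q(263,299,.01),q(545,297,.01),q(571,52,.01),q(239,55,.01)]
print(np.array(C)); c=np.mean(C,0); print("ctr",c, "yaws",np.arctan2((C[0]-C[1])[0]*-1,(C[0]-C[1])[1]),np.arctan2((C[3]-C[2])[0]*-1,(C[3]-C[2])[1]),np.linalg.norm(C[0]-C[1]),np.linalg.norm(C[0]-C[3]))
yaw=.092; R=np.array([[np.cos(yaw),-np.sin(yaw)],[np.sin(yaw),np.cos(yaw)]])
im=W["image"].astype(int); m=((im[:,:,2]-im[:,:,0])>50)
for row in (112,95,78,60,45):
    r=m[row,155:385]; d=np.diff(r.astype(int)); e=155+np.where(d!=0)[0]+1
    print(row,[ (R.T@(onz(W,(u-.5,row),.024)[:2]-c)*1000).round(1).tolist() for u in e])
for n,p in (("bay",[(.573,-.2849),(.5642,-.2047),(.5783,-.3727)]),("seat",[(.5692,-.332),(.5465,-.1574),(.5559,-.2443)])):
    for x in p: print(n,(R.T@(np.array(x)-c)*1000).round(1))
```

```text
[[ 0.4002 -0.1496]
 [ 0.4256 -0.4136]
 [ 0.6316 -0.3945]
 [ 0.6063 -0.1304]]
ctr [ 0.5159 -0.272 ] yaws 0.09557915719285086 0.09533185402445245 0.2651904708840737 0.2069544261846577
112 [[16.3, 121.3], [16.2, 92.6], [16.1, 82.7], [16.0, 47.8], [15.9, 37.8], [15.8, 9.1], [15.8, 0.4], [15.6, -34.5], [15.6, -45.7], [15.4, -73.0], [15.4, -84.3], [15.2, -116.6]]
95 [[36.5, 120.6], [36.3, 93.7], [36.3, 83.8], [36.1, 48.3], [36.1, 37.3], [36.0, 10.3], [35.9, 0.5], [35.8, -35.0], [35.7, -46.0], [35.6, -71.7], [35.5, -82.8], [35.4, -115.8]]
78 [[56.0, 120.0], [55.9, 94.6], [55.8, 83.8], [55.6, 48.8], [55.6, 36.8], [55.5, 11.4], [55.4, 0.6], [55.3, -34.3], [55.2, -47.6], [55.1, -70.5], [55.0, -83.7], [54.9, -116.2]]
60 [[76.0, 119.2], [75.8, 95.5], [75.8, 83.6], [75.6, 48.1], [75.6, 36.2], [75.5, 12.5], [75.4, 0.7], [75.2, -34.8], [75.2, -47.9], [75.1, -70.4], [75.0, -83.4], [74.8, -116.5]]
45 [[92.1, 117.6], [92.0, 96.6], [91.9, 83.7], [91.8, 48.7], [91.7, 34.6], [91.6, 12.4], [91.5, 0.8], [91.4, -34.3], [91.3, -48.3], [91.2, -69.3], [91.1, -83.3], [91.0, -116.0]]
bay [ 55.7 -18.1]
bay [54.3 62.6]
bay [  52.9 -106. ]
seat [ 47.5 -64.6]
seat [ 41.  111.3]
seat [42.4 23.9]
```

```bash
cat >> h.py <<'E'
C0=np.array([.516,-.272]); BY=.095
def bedp(x,y):
    c,s=np.cos(BY),np.sin(BY); return C0+np.array([c*x-s*y,s*x+c*y])/1000
SLOT={1:65.75,2:-17.25,3:-100.25}; LANE={1:107.2,2:24.2,3:-58.8}
BLK={"near":(.4403,-.0532,.197),"mid":(.5752,.0531,-.182),"far":(.7058,.0625,.232)}
def at(p,z,yaw): return (p[0],p[1],z,yaw)
E
python3 - <<'E'
from h import *
b=BLK["near"]; plan(at(b,.10,b[2]),at(b,.015,b[2]))
E
```

```text
now [ 0.4755 -0.2641  0.281 ] [ 3.1408 -0.001   0.0917] F [-0.2  0.3  0.8] gap 0.0857 t 14.75
[ 0.4403 -0.0532  0.1     0.197 ] -> [-0.318 -4.268  3.617] turn -1.207
[ 0.4403 -0.0532  0.015   0.197 ] -> [-0.32  -4.269  5.317] turn -1.207
```

Emit:
{"method": "jog_arm", "body": {
  "deltas": "-.1 -.9 .4 -1.2 .7;-.2 -1.8 1 -1.2 .7;-.3 -2.7 1.7 -1.2 .7;-.32 -3.6 2.4 -1.2 .7;-.32 -4.27 3.2 -1.2 .7;-.32 -4.27 4 -1.2 .7;-.32 -4.27 4.7 -1.2 .7;-.32 -4.27 5.2 -1.2 .7;-.32 -4.27 5.32 -1.2 .7;-.32 -4.27 5.32 -1.2 .7"
}}

```text
time: 15.75
eef_pos: [0.44, -0.0536, 0.0143]
eef_rot: [-3.141, 0.001, 0.195]
ft_force: [-0.1, 1.1, 0.2]
finger_gap: 0.0605
finger_force: 0.0
```

Emit:
{"method": "jog_arm", "body": {
  "deltas": "0 0 0 0 .2;0 0 0 0 .2;0 0 0 0 .2;0 0 0 0 .2;0 0 0 0 .2;0 0 -.3 0 .2;0 0 -1 0 .2;0 0 -1.6 0 .2;0 0 -1.6 0 .2"
}}

```text
time: 16.65
eef_pos: [0.4427, -0.0549, 0.0987]
eef_rot: [3.137, -0.008, 0.194]
ft_force: [-0.7, 0.7, -0.8]
finger_gap: 0.0317
finger_force: 59.8
```

Run:
```python
from h import *
W=wrist(); cv2.imwrite("pics/w5.png",W["image"])
p=bedp(45,SLOT[1]); plan(at(p,.10,BY),at(p,.027,BY))
```

```text
now [ 0.4415 -0.0546  0.0968] [ 3.1385 -0.0056  0.1944] F [-0.2  0.3 -0.5] gap 0.0314 t 16.7
[ 0.5546 -0.2023  0.1     0.095 ] -> [ 1.649  3.335 -0.044] turn 1.139
[ 0.5546 -0.2023  0.027   0.095 ] -> [1.64  3.33  1.416] turn 1.139
```

View pics/w5.png

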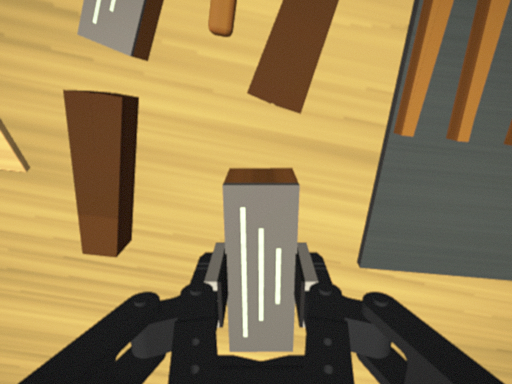

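The block is held straight at (261,260), seen from the wrist. I'm carrying it over bay 1 and checking with another look.

Emit:
{"method": "jog_arm", "body": {
  "deltas": ".4 .8 0 1.14 .2;.8 1.6 0 1.14 .2;1.2 2.4 0 1.14 .2;1.6 3.2 0 1.14 .2;1.64 3.33 0 1.14 .2;1.64 3.33 .4 1.14 .2;1.64 3.33 .8 1.14 .2;1.64 3.33 1 1.14 .2;1.64 3.33 1 1.14 .2;1.64 3.33 1 1.14 .2"
}}

```text
time: 17.7
eef_pos: [0.5526, -0.2014, 0.0446]
eef_rot: [3.142, -0.0, 0.095]
ft_force: [-0.1, -0.8, -0.9]
finger_gap: 0.0313
finger_force: 59.9
```

Run:
```python
from h import *
W=wrist(); cv2.imwrite("pics/w6.png",cv2.resize(W["image"],None,fx=1.5,fy=1.5))
p=bedp(45,SLOT[1]); plan(at(p,.027,BY))
st=manip.state();R=rot(st["eef_rot"]);P=np.array(st["eef_pos"])
# expected pixels of block top corners (TCP is 15 mm over the block's bottom)
for a in ((.045,.0165),(.045,-.0165),(-.045,.0165),(-.045,-.0165)): print((proj(W,P+R@np.array([a[0],a[1],-.017]))*1.5).round())
for x in (10,100):
  for y in (SLOT[1]+18.75,SLOT[1]-18.75):
    print("slot",x,(proj(W,[*bedp(x,y),.024])*1.5).round())
```

```text
now [ 0.5529 -0.2016  0.0451] [ 3.1409 -0.001   0.0953] F [-0.1  0.8 -0.4] gap 0.0317 t 17.75
[ 0.5546 -0.2023  0.027   0.095 ] -> [0.031 0.016 0.361] turn 0.003
[454. 271.]
[336. 271.]
[443. 524.]
[346. 524.]
slot 10 [350. 429.]
slot 10 [442. 429.]
slot 100 [343. 209.]
slot 100 [450. 209.]
```

View pics/w6.png

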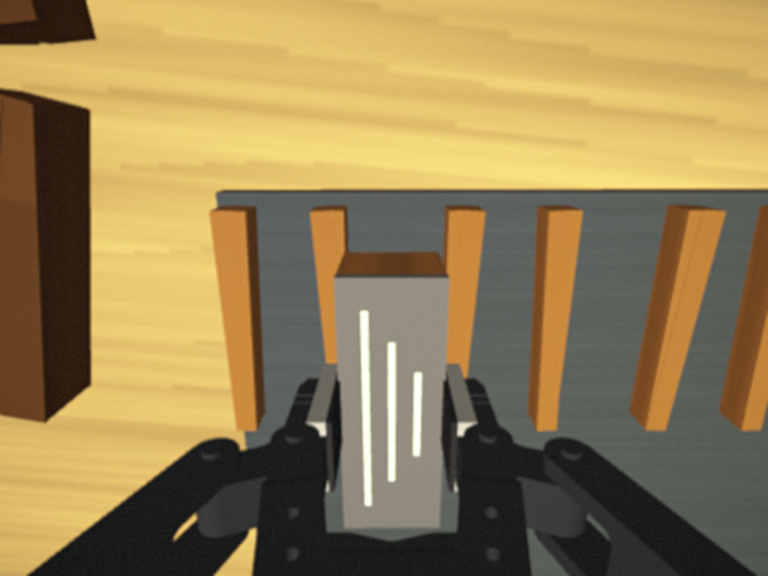

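The picture agrees with the predicted slot (walls at 346 and 446, row 208), with the block about 0.7 mm off to the left. I'm lowering and releasing it.

Emit:
{"method": "jog_arm", "body": {
  "deltas": ".03 .03 .15 0 .2;.03 .03 .28 0 .2;.03 .03 .36 0 .2;.03 .03 .4 0 .2;.03 .03 .4 0 .2;.03 .03 .4 0 .55;.03 .03 .4 0 .55;.03 .03 .4 0 .55;.03 .03 -.3 0 .55;.03 .03 -1.2 0 .55"
}}

```text
time: 18.75
eef_pos: [0.5526, -0.2022, 0.1026]
eef_rot: [-3.138, 0.005, 0.095]
ft_force: [0.5, -0.4, -0.3]
finger_gap: 0.0469
finger_force: 0.0
```

Run:
```python
from h import *
b=BLK["mid"]; plan(at(b,.10,b[2]),at(b,.015,b[2]))
```

```text
now [ 0.5526 -0.2022  0.1026] [-3.1383  0.0052  0.0949] F [ 0.5 -0.4 -0.3] gap 0.0469 t 18.75
[ 0.5752  0.0531  0.1    -0.182 ] -> [ 0.934 -5.04   0.063] turn 3.174
[ 0.5752  0.0531  0.015  -0.182 ] -> [ 0.942 -5.034  1.763] turn 3.174
```

Emit:
{"method": "jog_arm", "body": {
  "deltas": ".2 -.9 0 1 .65;.4 -1.8 0 2 .65;.6 -2.7 0 3 .65;.8 -3.6 0 3.17 .65;.94 -4.5 .1 3.17 .65;.94 -5.04 .3 3.17 .65;.94 -5.04 .9 3.17 .65;.94 -5.04 1.5 3.17 .65;.94 -5.04 1.78 3.17 .65;.94 -5.04 1.78 3.17 .65"
}}

```text
time: 19.75
eef_pos: [0.5756, 0.0523, 0.0132]
eef_rot: [3.141, 0.004, -0.182]
ft_force: [0.5, -0.8, -1.0]
finger_gap: 0.0556
finger_force: 0.0
```

Emit:
{"method": "jog_arm", "body": {
  "deltas": "0 0 0 0 .2;0 0 0 0 .2;0 0 0 0 .2;0 0 0 0 .2;0 0 0 0 .2;0 0 -.3 0 .2;0 0 -1 0 .2;0 0 -1.6 0 .2;0 0 -1.6 0 .2"
}}

```text
time: 20.65
eef_pos: [0.5797, 0.0523, 0.0999]
eef_rot: [-3.14, -0.009, -0.182]
ft_force: [0.5, -0.5, -0.0]
finger_gap: 0.0316
finger_force: 60.7
```

Run:
```python
from h import *
p=bedp(45,SLOT[2]); plan(at(p,.10,BY),at(p,.026,BY))
```

```text
now [0.5797 0.0523 0.0999] [-3.1404 -0.0086 -0.1816] F [ 0.5 -0.5 -0. ] gap 0.0316 t 20.65
[ 0.5624 -0.2849  0.1     0.095 ] -> [ 0.878  6.696 -0.002] turn -3.17
[ 0.5624 -0.2849  0.026   0.095 ] -> [0.865 6.698 1.478] turn -3.17
```

Emit:
{"method": "jog_arm", "body": {
  "deltas": ".1 .9 0 -1 .2;.2 1.8 0 -2 .2;.4 2.7 0 -3 .2;.5 3.6 0 -3.17 .2;.6 4.5 0 -3.17 .2;.8 5.4 0 -3.17 .2;.9 6.2 .1 -3.17 .2;.95 6.7 .5 -3.17 .2;.95 6.7 1 -3.17 .2;.95 6.7 1 -3.17 .2"
}}

```text
time: 21.65
eef_pos: [0.5604, -0.2851, 0.0411]
eef_rot: [-3.137, 0.006, 0.093]
ft_force: [-1.0, 0.3, -0.1]
finger_gap: 0.0314
finger_force: 60.7
```

```bash
cat >> h.py <<'E'
def held(k,hz=-.017):
    """pixel check of a held block against slot k: returns images and predicted far slot corners"""
    W=wrist(); st=manip.state();R=rot(st["eef_rot"]);P=np.array(st["eef_pos"])
    print("slot far",[proj(W,[*bedp(100,SLOT[k]+s),.024]).round(1).tolist() for s in (18.75,-18.75)])
    im=W["image"];hsv=cv2.cvtColor(im,cv2.COLOR_BGR2HSV)
    print("block pred",proj(W,P+R@np.array([.045,0,hz])).round(1))
    row=im[139:142].astype(int).mean(0); m=(row[:,2]-row[:,0])>50; d=np.diff(m.astype(int)); print("wood edges row140",(np.where(d!=0)[0]+1).tolist())
    g=(hsv[...,1]<60)&(im.max(2)>90); g=g[190:230]; c=[np.where(r[180:340])[0]+180 for r in g]; print("grey cols",np.median([x.min() for x in c if len(x)]),np.median([x.max() for x in c if len(x)]), "pred mid", proj(W,P+R@np.array([.03,0,hz])).round(1))
E
python3 - <<'E'
from h import *
held(2); p=bedp(45,SLOT[2]); plan(at(p,.026,BY));
E
```

```text
slot far [[226.0, 140.1], [299.0, 140.0]]
block pred [262.5 179.4]
wood edges row140 [18, 49, 79, 138, 168, 206, 229, 297, 325, 360, 391, 449]
grey cols 180.0 339.0 pred mid [262.5 213. ]
now [ 0.5617 -0.2849  0.0432] [-3.1383  0.0039  0.0943] F [-0.5 -0.1 -0.1] gap 0.0316 t 21.7
[ 0.5624 -0.2849  0.026   0.095 ] -> [0.016 0.002 0.344] turn -0.008
```

Emit:
{"method": "jog_arm", "body": {
  "deltas": ".02 .01 .12 0 .2;.02 .01 .24 0 .2;.02 .01 .33 0 .2;.02 .01 .37 0 .2;.02 .01 .37 0 .2;.02 .01 .37 0 .55;.02 .01 .37 0 .55;.02 .01 .37 0 .55;.02 .01 -.3 0 .55;.02 .01 -1.1 0 .55"
}}

```text
time: 22.7
eef_pos: [0.5632, -0.2854, 0.0993]
eef_rot: [-3.139, 0.004, 0.095]
ft_force: [1.0, 0.1, -0.3]
finger_gap: 0.0467
finger_force: 0.0
```

Emit:
{"method": "jog_arm", "body": {
  "deltas": "0 0 0 0 .7;0 0 0 0 .7"
}}

```text
time: 22.9
eef_pos: [0.5648, -0.2864, 0.1015]
eef_rot: [3.14, -0.002, 0.095]
ft_force: [-1.0, -0.1, -0.3]
finger_gap: 0.0595
finger_force: 0.0
```

Run:
```python
from h import *
b=BLK["far"]; plan(at(b,.10,b[2]),at(b,.015,b[2]))
```

```text
now [ 0.5648 -0.2864  0.1015] [ 3.1399 -0.0019  0.095 ] F [-1.  -0.1 -0.3] gap 0.0595 t 22.9
[0.7058 0.0625 0.1    0.232 ] -> [ 3.469 -6.68   0.024] turn -1.57
[0.7058 0.0625 0.015  0.232 ] -> [ 3.466 -6.682  1.724] turn -1.57
```

Emit:
{"method": "jog_arm", "body": {
  "deltas": ".4 -.8 0 -.5 .7;.8 -1.6 0 -1 .7;1.2 -2.4 0 -1.57 .7;1.6 -3.2 0 -1.57 .7;2.1 -4 0 -1.57 .7;2.5 -4.8 0 -1.57 .7;2.9 -5.6 0 -1.57 .7;3.3 -6.3 .1 -1.57 .7;3.47 -6.68 .4 -1.57 .7;3.47 -6.68 1 -1.57 .7"
}}

```text
time: 23.9
eef_pos: [0.7065, 0.0662, 0.0499]
eef_rot: [3.141, -0.003, 0.236]
ft_force: [-0.0, -0.5, -0.2]
finger_gap: 0.0596
finger_force: 0.0
```

Emit:
{"method": "jog_arm", "body": {
  "deltas": "0 0 .4 0 .7;0 0 .72 0 .7;0 0 .72 0 .7;0 0 .72 0 .2;0 0 .72 0 .2;0 0 .72 0 .2;0 0 .72 0 .2;0 0 .72 0 .2;0 0 .3 0 .2;0 0 -.6 0 .2"
}}

```text
time: 24.9
eef_pos: [0.7023, 0.0629, 0.0762]
eef_rot: [-3.139, 0.009, 0.232]
ft_force: [0.8, 0.1, -0.9]
finger_gap: 0.032
finger_force: 62.5
```

Emit:
{"method": "jog_arm", "body": {
  "deltas": "0 0 -.3 0 .2;0 0 -.3 0 .2"
}}

```text
time: 25.1
eef_pos: [0.7071, 0.063, 0.0987]
eef_rot: [3.14, -0.006, 0.232]
ft_force: [0.7, 0.3, -0.5]
finger_gap: 0.0317
finger_force: 62.6
```

Run:
```python
from h import *
p=bedp(45,SLOT[3]); plan(at(p,.10,BY),at(p,.026,BY))
```

```text
now [0.7071 0.063  0.0987] [ 3.14   -0.0062  0.2322] F [ 0.7  0.3 -0.5] gap 0.0317 t 25.1
[ 0.5703 -0.3675  0.1     0.095 ] -> [-4.643  7.749 -0.042] turn 1.572
[ 0.5703 -0.3675  0.026   0.095 ] -> [-4.652  7.747  1.438] turn 1.572
```

Emit:
{"method": "jog_arm", "body": {
  "deltas": "-.5 .8 0 .5 .2;-1 1.6 0 1 .2;-1.4 2.4 0 1.57 .2;-1.9 3.2 0 1.57 .2;-2.4 4 0 1.57 .2;-2.9 4.8 0 1.57 .2;-3.4 5.6 0 1.57 .2;-3.8 6.4 0 1.57 .2;-4.3 7.1 0 1.57 .2;-4.65 7.75 0 1.57 .2"
}}

```text
time: 26.1
eef_pos: [0.5659, -0.3691, 0.0928]
eef_rot: [-3.139, 0.003, 0.094]
ft_force: [0.1, -0.4, -0.6]
finger_gap: 0.0318
finger_force: 62.5
```

Emit:
{"method": "jog_arm", "body": {
  "deltas": "0 0 .4 0 .2;0 0 .9 0 .2;0 0 1.1 0 .2;0 0 1.1 0 .2"
}}

```text
time: 26.5
eef_pos: [0.5672, -0.3678, 0.0395]
eef_rot: [-3.141, 0.002, 0.095]
ft_force: [-1.1, -0.8, 3.1]
finger_gap: 0.0312
finger_force: 63.2
```

Run:
```python
from h import *
held(3); p=bedp(45,SLOT[3]); plan(at(p,.026,BY));
```

```text
slot far [[225.6, 138.4], [299.3, 138.4]]
block pred [262.4 180.3]
wood edges row140 [5, 40, 69, 73, 74, 77, 78, 137, 168, 207, 232, 299, 371]
grey cols 180.0 297.0 pred mid [262.4 213.3]
now [ 0.5674 -0.3677  0.0395] [-3.141   0.0016  0.0951] F [-1.1 -0.9  2.9] gap 0.0317 t 26.55
[ 0.5703 -0.3675  0.026   0.095 ] -> [0.058 0.003 0.27 ] turn 0.001
```

Emit:
{"method": "jog_arm", "body": {
  "deltas": ".06 .025 -.08 0 .2;.06 .025 -.08 0 .2;.06 .025 -.08 0 .2"
}}

```text
time: 26.85
eef_pos: [0.5714, -0.3682, 0.0438]
eef_rot: [-3.141, 0.0, 0.096]
ft_force: [-0.3, 0.1, -1.1]
finger_gap: 0.0316
finger_force: 62.9
```

Run:
```python
from h import *
plan(); W=wrist(); cv2.imwrite("pics/w7.png",cv2.resize(W["image"],None,fx=1.5,fy=1.5))
```

```text
now [ 0.5714 -0.3682  0.0438] [-3.1411  0.0005  0.0956] F [-0.3  0.1 -1.1] gap 0.0316 t 26.85
```

View pics/w7.png

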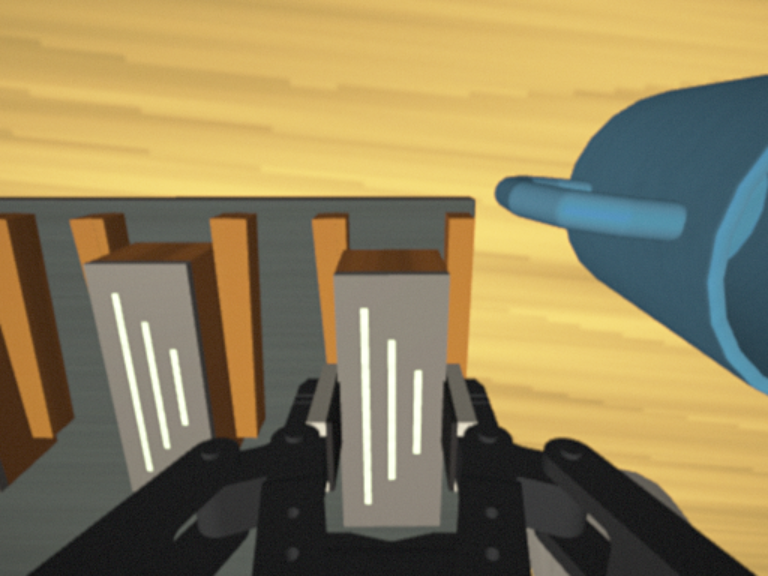

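The block stands over slot 3 (walls at 348 and 445) in the same alignment that worked for bay 1. I'm lowering it.

Emit:
{"method": "jog_arm", "body": {
  "deltas": "-.02 .01 .1 0 .2;-.02 .01 .2 0 .2;-.02 .01 .28 0 .2;-.02 .01 .34 0 .2;-.02 .01 .34 0 .2"
}}

```text
time: 27.4
eef_pos: [0.5701, -0.3692, 0.0266]
eef_rot: [-3.141, 0.001, 0.095]
ft_force: [-0.4, -0.7, -1.1]
finger_gap: 0.0315
finger_force: 62.8
```

Emit:
{"method": "jog_arm", "body": {
  "deltas": "0 0 .03 0 .2;0 0 .03 0 .2;0 0 .03 0 .55;0 0 .03 0 .55;0 0 .03 0 .55;0 0 -.6 0 .55;0 0 -1.5 0 .55;0 0 -2.4 0 .6;-.5 -.5 -3.4 0 .8;-1 -1 -4.2 0 1"
}}

```text
time: 28.4
eef_pos: [0.5229, -0.3301, 0.2279]
eef_rot: [3.141, -0.001, 0.095]
ft_force: [0.8, 0.2, 0.3]
finger_gap: 0.0782
finger_force: 0.0
```

Emit:
{"method": "jog_arm", "body": {
  "deltas": "-.2 -.9 -.8 0 1;-.4 -1.8 -1.6 0 1;-.4 -2.7 -2.4 0 1;-.4 -3 -2.8 0 1;-.4 -3 -2.8 0 1;-.4 -3 -2.8 0 1"
}}

```text
time: 29.0
eef_pos: [0.4893, -0.182, 0.3679]
eef_rot: [3.139, -0.003, 0.097]
ft_force: [-0.5, -0.3, -0.5]
finger_gap: 0.0854
finger_force: 0.0
```

Run:
```python
from h import *
import pickle
plan(); W=wrist(); pickle.dump(W,open("d.pkl","wb")); cv2.imwrite("pics/w8.png",cv2.resize(W["image"],None,fx=1.5,fy=1.5))
print([(round(d["p"],2),np.round(d["xy"]).tolist(),onz(W,d["xy"],0)[:2].round(4).tolist()) for d in nets.spot_point("wedge1",W)[:5]])
```

```text
now [ 0.4893 -0.182   0.3679] [ 3.1393 -0.0031  0.0969] F [-0.5 -0.3 -0.5] gap 0.0854 t 29.0
[(0.97, [110.0, 159.0], [0.439, 0.0665]), (0.86, [186.0, 80.0], [0.576, -0.058])]
```

View pics/w8.png

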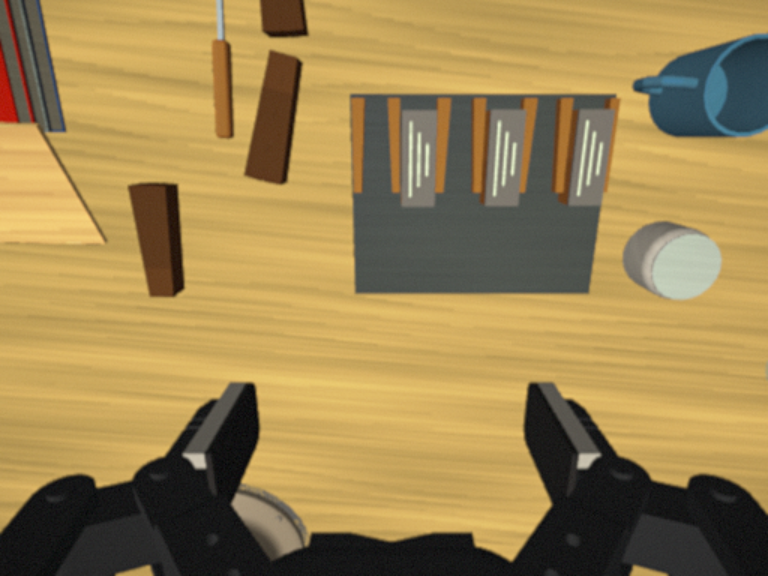

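The wrist view shows all three blocks lying in their slots, lino up, at (418,157), (505,157) and (590,157). The wedges are at (155,240), (272,118) and (283,15). Wedge A comes first.

```bash
cat >> h.py <<'E'
def wgrip(x,y,yaw,s=-.030): return np.array([x+s*np.cos(yaw),y+s*np.sin(yaw)])
E
python3 - <<'E'
from h import *
import pickle
W=pickle.load(open("d.pkl","rb"))
q=lambda a:onz(W,(a[0]/1.5,a[1]/1.5),.030)[:2]
im=W["image"]; 
def wed(n,b1,b2,t1,t2):
    b1,b2,t1,t2=map(q,(b1,b2,t1,t2)); B=(b1+b2)/2;Tn=(t1+t2)/2; d=Tn-B
    print(n,"ctr",(B+Tn)/2,"yaw",np.arctan2(d[1],d[0]).round(3),"len",np.linalg.norm(d).round(4),"w",np.linalg.norm(b1-b2).round(4))
wed("A",(246,176),(279,182),(272,52),(295,59)); wed("B",(130,187),(167,184),(150,295),(178,293))
g=wgrip(.5753,-.0578,-.163); plan(at(g,.10,-.163),at(g,.010,-.163))
E
```

```text
A ctr [ 0.5754 -0.0579] yaw -0.159 len 0.116 w 0.0333
B ctr [0.4429 0.0616] yaw -3.063 len 0.1158 w 0.038
now [ 0.4887 -0.1832  0.365 ] [-3.1409  0.0016  0.0949] F [-0.3 -0.3 -1.1] gap 0.0854 t 29.1
[ 0.5457 -0.0529  0.1    -0.163 ] -> [ 1.389 -2.481  5.299] turn 2.955
[ 0.5457 -0.0529  0.01   -0.163 ] -> [ 1.392 -2.48   7.099] turn 2.955
```

Emit:
{"method": "jog_arm", "body": {
  "deltas": ".4 -.6 .7 1 .57;.8 -1.2 1.4 2 .57;1.2 -1.8 2.1 2.95 .57;1.39 -2.48 2.8 2.95 .57;1.39 -2.48 3.7 2.95 .57;1.39 -2.48 4.6 2.95 .57;1.39 -2.48 5.5 2.95 .57;1.39 -2.48 6.4 2.95 .57;1.39 -2.48 7.06 2.95 .57;1.39 -2.48 7.06 2.95 .57"
}}

```text
time: 30.1
eef_pos: [0.5418, -0.0528, 0.0071]
eef_rot: [-3.141, 0.013, -0.164]
ft_force: [0.6, -0.5, 1.2]
finger_gap: 0.0481
finger_force: 0.0
```

Emit:
{"method": "jog_arm", "body": {
  "deltas": "0 0 0 0 .2;0 0 0 0 .2;0 0 0 0 .2;0 0 0 0 .2;0 0 -.2 0 .2;0 0 -.8 0 .2;0 0 -1.4 0 .2;0 0 -1.4 0 .2;0 0 -1.4 0 .2"
}}

```text
time: 31.0
eef_pos: [0.5468, -0.0528, 0.0845]
eef_rot: [3.141, -0.002, -0.162]
ft_force: [0.1, -0.3, -1.7]
finger_gap: 0.0342
finger_force: 60.7
```

Run:
```python
from h import *
p=bedp(-55,LANE[1]-.5); plan(at(p,.08,BY),at(p,.021,BY))
```

```text
now [ 0.5468 -0.0528  0.0845] [ 3.1413 -0.0024 -0.1622] F [ 0.1 -0.3 -1.7] gap 0.0342 t 31.0
[ 0.4511 -0.171   0.08    0.095 ] -> [-1.507  2.642  0.086] turn -2.947
[ 0.4511 -0.171   0.021   0.095 ] -> [-1.51   2.642  1.266] turn -2.947
```

Emit:
{"method": "jog_arm", "body": {
  "deltas": "-.4 .7 0 -1 .2;-.8 1.4 0 -2 .2;-1.2 2.1 0 -2.94 .2;-1.5 2.64 0 -2.94 .2;-1.5 2.64 .3 -2.94 .2;-1.5 2.64 .5 -2.94 .2;-1.5 2.64 .5 -2.94 .2;-1.5 2.64 .5 -2.94 .2"
}}

```text
time: 31.8
eef_pos: [0.451, -0.1703, 0.0577]
eef_rot: [-3.141, 0.001, 0.095]
ft_force: [0.8, 0.3, -1.1]
finger_gap: 0.0338
finger_force: 60.5
```

```bash
cat >> h.py <<'E'
def heldw(k,save=None):
    """held wedge over lane k: edges of lane walls and of the dark wedge top in the wrist view"""
    W=wrist(); st=manip.state();R=rot(st["eef_rot"]);P=np.array(st["eef_pos"]); im=W["image"].astype(int)
    if save: cv2.imwrite(save,cv2.resize(W["image"],None,fx=1.5,fy=1.5))
    for x in (60,90):
        a=[proj(W,[*bedp(x,LANE[k]+s*(15.5-4.5*(x-10)/90)),.024]) for s in (1,-1)]; r=int(a[0][1])
        m=(im[r,:,2]-im[r,:,0])>50; print("lane x",x,"row",r,"pred",[round(v[0],1) for v in a],"wood",(np.where(np.diff(m.astype(int))!=0)[0]+1).tolist())
    for s in (.08,.06,.03):
        c=proj(W,P+R@np.array([s,0,-.020])); r=int(c[1]); 
        b=im[r].max(1); m=(b<100)&(b>25)&(im[r,:,2]-im[r,:,0]>15); i=np.where(m[200:320])[0]+200; print("wedge s",s,"row",r,"pred",c[0].round(1),"dark",(i.min(),i.max(),(i.min()+i.max())/2) if len(i) else None)
E
python3 - <<'E'
from h import *
heldw(1,"pics/w9.png"); p=bedp(-55,LANE[1]-.5); plan(at(p,.021,BY))
E
```

```text
lane x 60 row 20 pred [np.float64(237.3), np.float64(288.6)] wood [238, 287, 317, 391, 404, 441, 497]
lane x 90 row -51 pred [np.float64(238.9), np.float64(287.3)] wood [82, 213, 309, 441]
wedge s 0.08 row 93 pred 263.3 dark None
wedge s 0.06 row 146 pred 263.2 dark None
wedge s 0.03 row 216 pred 263.1 dark None
now [ 0.4513 -0.1704  0.0581] [-3.1414  0.0003  0.0953] F [-0.3  0.3 -1.4] gap 0.034 t 31.85
[ 0.4511 -0.171   0.021   0.095 ] -> [-0.005  0.012  0.742] turn 0.004
```

View pics/w9.png

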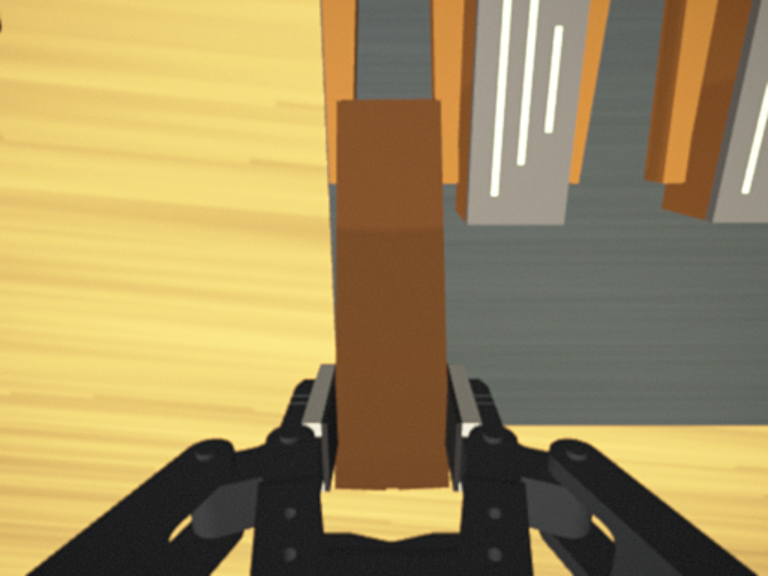

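The last view shows the wedge thin end at (338–441, row 100) and the lane at 356–432. The thin end sits about 1.4 mm too far left, so I'm correcting by a slight turn and shift, then lowering.

Emit:
{"method": "jog_arm", "body": {
  "deltas": "0 .016 .2 .12 .2;0 .016 .35 .12 .2;0 .016 .45 .12 .2;0 .016 .52 .12 .2;0 .016 .58 .12 .2;0 .016 .58 .12 .2"
}}

```text
time: 32.45
eef_pos: [0.4509, -0.1717, 0.0288]
eef_rot: [-3.141, 0.001, 0.084]
ft_force: [0.1, 0.1, -0.5]
finger_gap: 0.0339
finger_force: 60.7
```

Emit:
{"method": "jog_arm", "body": {
  "deltas": "0 0 .1 0 .2;0 0 .15 0 .2;0 0 .16 0 .2;.1 0 .16 0 .2;.2 0 .16 0 .2;.3 0 .16 0 .2;.36 0 .16 0 .2;.4 -.004 .16 0 .2;.44 -.005 .16 0 .2;.44 -.005 .16 0 .2"
}}

```text
time: 33.45
eef_pos: [0.4715, -0.1695, 0.0224]
eef_rot: [-3.141, 0.003, 0.085]
ft_force: [-9.4, 0.2, 17.7]
finger_gap: 0.0341
finger_force: 62.5
```

Emit:
{"method": "jog_arm", "body": {
  "deltas": "0 0 -.03 0 .2;0 0 -.03 0 .5;0 0 -.03 0 .55;0 0 -.03 0 .55;0 0 -.6 0 .5;0 0 -1.2 0 .3;-.5 0 -1.3 -.1 0;-1.2 0 -1.3 -.1 0;-1.2 0 -1.3 -.1 0;-1.2 0 -1.3 -.1 0"
}}

```text
time: 34.45
eef_pos: [0.4134, -0.175, 0.0864]
eef_rot: [3.141, -0.001, 0.091]
ft_force: [0.9, -0.1, 0.0]
finger_gap: 0.0001
finger_force: 0.0
```

Run:
```python
from h import *
p=bedp(-92,LANE[1]-1.5); plan(at(p,.08,BY),at(p,.018,BY))
```

```text
now [ 0.4134 -0.175   0.0864] [ 3.141  -0.0008  0.0914] F [ 0.9 -0.1  0. ] gap 0.0001 t 34.45
[ 0.4144 -0.1755  0.08    0.095 ] -> [0.019 0.013 0.128] turn -0.041
[ 0.4144 -0.1755  0.018   0.095 ] -> [0.018 0.012 1.368] turn -0.041
```

Emit:
{"method": "jog_arm", "body": {
  "deltas": ".02 .01 .6 0 0;.02 .01 1.2 0 0;.02 .01 1.36 0 0;.02 .01 1.36 0 0;.2 .01 1.36 0 0;.3 .01 1.36 0 0;.4 .01 1.36 0 0;.5 .01 1.36 0 0;.6 .01 1.36 0 0;.7 .01 1.36 0 0"
}}

```text
time: 35.45
eef_pos: [0.4476, -0.1719, 0.0184]
eef_rot: [-3.141, 0.002, 0.093]
ft_force: [-4.5, -2.6, 3.3]
finger_gap: 0.0
finger_force: 2.9
```

Emit:
{"method": "jog_arm", "body": {
  "deltas": ".08 0 0 0 0;.16 0 0 0 0;.24 0 0 0 0;.3 0 0 0 0;.3 0 0 0 0"
}}

```text
time: 35.95
eef_pos: [0.4631, -0.1709, 0.0183]
eef_rot: [3.141, 0.0, 0.092]
ft_force: [-2.2, -1.6, 0.6]
finger_gap: -0.0001
finger_force: 1.3
```

```bash
cat >> h.py <<'E'
def bx():
    st=manip.state(); d=(np.array(st["eef_pos"][:2])-C0)*1000; c,s=np.cos(BY),np.sin(BY)
    print("tool in bed",np.round([c*d[0]+s*d[1],-s*d[0]+c*d[1]],2),"F along",round(float(st["ft_force"][0]*c+st["ft_force"][1]*s),1))
E
python3 -c "
from h import *
bx()"
```

```text
tool in bed [-43.05 105.68] F along -2.3
```

Emit:
{"method": "jog_arm", "body": {
  "deltas": ".06 0 0 0 0;.12 0 0 0 0;.18 0 0 0 0;.22 0 0 0 0;.22 0 0 0 0"
}}

```text
time: 36.45
eef_pos: [0.4738, -0.1697, 0.0182]
eef_rot: [3.141, 0.001, 0.093]
ft_force: [-4.1, -3.5, 1.7]
finger_gap: -0.0006
finger_force: 2.4
```

Emit:
{"method": "jog_arm", "body": {
  "deltas": ".02 0 0 0 0;.04 0 0 0 0;.06 0 0 0 0;.06 0 0 0 0"
}}

```text
time: 36.85
eef_pos: [0.4749, -0.1696, 0.0181]
eef_rot: [-3.141, 0.005, 0.093]
ft_force: [-11.9, -6.6, 6.3]
finger_gap: 0.0003
finger_force: 6.3
```

Emit:
{"method": "jog_arm", "body": {
  "deltas": ".02 0 0 0 0;.04 0 0 0 0;.04 0 0 0 0"
}}

```text
time: 37.15
eef_pos: [0.4755, -0.1695, 0.0181]
eef_rot: [-3.141, 0.007, 0.093]
ft_force: [-17.1, -9.6, 11.3]
finger_gap: 0.0
finger_force: 9.4
```

Emit:
{"method": "jog_arm", "body": {
  "deltas": ".02 0 0 0 0;.04 0 0 0 0;.04 0 0 0 0"
}}

```text
time: 37.45
eef_pos: [0.476, -0.1694, 0.0181]
eef_rot: [-3.14, 0.01, 0.094]
ft_force: [-24.0, -11.7, 14.3]
finger_gap: -0.0
finger_force: 12.5
```

```bash
python3 -c "
from h import *
bx(); print(manip.state()['ft_force'])"
```

```text
tool in bed [-30.1  105.92] F along -25.0
[-24.0445 -11.7395  14.3457]
```

Wedge 1 is tight at 25 N. Backing off and heading above wedge B, with a check of its pose on the way in case it was knocked.

Emit:
{"method": "jog_arm", "body": {
  "deltas": "-.3 0 0 0 0;-.6 0 0 0 0;-.6 0 -1 0 .57;-.6 -.5 -2 0 .57;-.8 -1.4 -3 0 .57;-1 -2.3 -4 0 .57;-1.2 -3.2 -4.5 0 .57;-1.2 -3.6 -4.8 0 .57;-1.2 -3.6 -4.8 0 .57;-1.2 -3.6 -4.8 0 .57"
}}

```text
time: 38.45
eef_pos: [0.4054, 0.0067, 0.2603]
eef_rot: [3.141, -0.005, 0.096]
ft_force: [0.1, -0.6, -0.0]
finger_gap: 0.0486
finger_force: 0.0
```

```bash
cat >> h.py <<'E'
def darkrect(W,near,z=.03,half=45):
    """pose of the dark wedge whose image blob lies nearest to world point `near`: pca axis, ends"""
    im=W["image"].astype(int); b=im.max(2); m=((b<105)&(im[...,2]-im[...,0]>12)&(b>20)).astype(np.uint8)
    m=cv2.morphologyEx(m,cv2.MORPH_OPEN,np.ones((3,3)))
    k,l,st,c=cv2.connectedComponentsWithStats(m); u=proj(W,[*near,z])
    i=min((j for j in range(1,k) if st[j,4]>300),key=lambda j:np.linalg.norm(c[j]-u))
    pts=np.argwhere(l==i)[:,::-1].astype(np.float32); P=np.array([onz(W,a,z)[:2] for a in pts]).astype(np.float32)*1000
    r=cv2.minAreaRect(P); print("blob",st[i],"rect ctr",np.round(r[0],1),"size",np.round(r[1],1),"ang",round(r[2],1))
E
python3 - <<'E'
from h import *
plan(); W=wrist(); cv2.imwrite("pics/w10.png",W["image"])
print([(round(d["p"],2),np.round(d["xy"]).tolist(),onz(W,d["xy"],0)[:2].round(4).tolist(),onz(W,d["xy"],.01)[:2].round(4).tolist()) for d in nets.spot_point("wedge1",W)[:5]])
print([(round(d["p"],2),np.round(d["bbox"]).tolist()) for d in nets.boxes_of("wedge1",W)[:5]])
for n in ((.443,.062),(.575,-.058),(.55,-.17)): darkrect(W,n)
print(bedp(45,LANE[1]-2.25))
E
```

```text
now [0.4054 0.0067 0.2603] [ 3.141  -0.0054  0.096 ] F [ 0.1 -0.6 -0. ] gap 0.0486 t 38.45
[(0.81, [218.0, 129.0], [0.4366, 0.0663], [0.4378, 0.065]), (0.57, [420.0, 55.0], [0.5464, -0.1698], [0.5449, -0.1652]), (0.31, [421.0, 48.0], [0.5535, -0.1691], [0.5518, -0.1646])]
[(0.82, [396.0, 1.0, 58.0, 108.0]), (0.72, [198.0, 76.0, 36.0, 100.0]), (0.44, [440.0, 0.0, 60.0, 94.0])]
blob [ 200   75   34  101 2851] rect ctr [441.6  63. ] size [116.9  37.6] ang 3.9
blob [393   0  15  82 388] rect ctr [ 552.2 -130.6] size [80.   5.3] ang 5.4
blob [ 396    0   68  109 4787] rect ctr [ 540.8 -165.8] size [109.9  57.9] ang 4.9
[ 0.5508 -0.1633]
```

Run:
```python
from h import *
g=(.4724,.0645); plan(at(g,.10,.068),at(g,.010,.068))
```

```text
now [0.4047 0.0045 0.2575] [-3.1415  0.0007  0.0925] F [-0.1  0.3 -0.6] gap 0.0491 t 38.6
[0.4724 0.0645 0.1    0.068 ] -> [ 1.461 -1.069  3.149] turn 0.281
[0.4724 0.0645 0.01   0.068 ] -> [ 1.463 -1.069  4.949] turn 0.281
```

Emit:
{"method": "jog_arm", "body": {
  "deltas": ".5 -.4 .6 .28 .57;1 -.8 1.3 .28 .57;1.46 -1.07 2 .28 .57;1.46 -1.07 2.9 .28 .57;1.46 -1.07 3.8 .28 .57;1.46 -1.07 4.6 .28 .57;1.46 -1.07 4.93 .28 .57;1.46 -1.07 4.93 .28 .57;1.46 -1.07 4.93 .28 .2;1.46 -1.07 4.93 .28 .2"
}}

```text
time: 39.6
eef_pos: [0.4732, 0.0644, 0.0125]
eef_rot: [3.141, -0.002, 0.067]
ft_force: [0.7, -1.4, -0.3]
finger_gap: 0.0338
finger_force: 59.5
```

Emit:
{"method": "jog_arm", "body": {
  "deltas": "0 0 0 0 .2;0 0 0 0 .2;0 0 0 0 .2;0 0 -.3 0 .2;0 0 -1.1 0 .2;0 0 -2 -1 .2;0 0 -2 -2.7 .2;0 0 -2 -4.4 .2;0 0 -2 -6.1 .2;0 0 -2 -7.8 .2"
}}

```text
time: 40.6
eef_pos: [0.4723, 0.0649, 0.1121]
eef_rot: [3.141, -0.0, 0.755]
ft_force: [0.5, 0.2, -0.4]
finger_gap: 0.0342
finger_force: 59.9
```

Emit:
{"method": "jog_arm", "body": {
  "deltas": "0 .2 0 -1.7 .2;0 .4 0 -3.4 .2;0 .6 0 -5.1 .2;0 .8 0 -6.8 .2;0 1 0 -8.5 .2;0 1.2 0 -10.2 .2;0 1.4 0 -11.9 .2;0 1.6 0 -13.6 .2;0 1.8 0 -15.3 .2;0 2 0 -17 .2"
}}

```text
time: 41.6
eef_pos: [0.5406, -0.0086, 0.1118]
eef_rot: [-3.142, 0.0, 2.238]
ft_force: [0.4, -0.8, -0.6]
finger_gap: 0.0342
finger_force: 59.9
```

Run:
```python
from h import *
p=bedp(-55,LANE[2]-1.2); plan(at(p,.08,BY+np.pi),at(p,.058,BY+np.pi))
```

```text
now [ 0.5406 -0.0086  0.1118] [-3.1416  0.0001  2.2385] F [ 0.4 -0.8 -0.6] gap 0.0342 t 41.6
[ 0.4591 -0.2543  0.08    3.2366] -> [-2.85  -4.322  0.637] turn -11.438
[ 0.4591 -0.2543  0.058   3.2366] -> [-2.85  -4.322  1.077] turn -11.438
```

Emit:
{"method": "jog_arm", "body": {
  "deltas": "-.4 -.6 0 -1.7 .2;-.8 -1.2 0 -3.4 .2;-1.3 -1.9 0 -5.1 .2;-1.7 -2.6 0 -6.8 .2;-2.2 -3.3 0 -8.5 .2;-2.6 -3.9 .3 -10.2 .2;-2.85 -4.32 .8 -11.44 .2;-2.85 -4.32 1.08 -11.44 .2;-2.85 -4.32 1.08 -11.44 .2;-2.85 -4.32 1.08 -11.44 .2"
}}

```text
time: 42.6
eef_pos: [0.4576, -0.2533, 0.058]
eef_rot: [3.142, -0.0, -3.053]
ft_force: [0.5, 0.6, -0.5]
finger_gap: 0.0341
finger_force: 59.8
```

Run:
```python
from h import *
bx(); W=wrist(); im=W["image"].astype(int); cv2.imwrite("pics/w11.png",W["image"])
p=bedp(-55,LANE[2]-.7); plan(at(p,.03,BY+np.pi))
st=manip.state();R=rot(st["eef_rot"]);P=np.array(st["eef_pos"])
for s in (.08,.06,.03,-.08,-.06): print("wedge axis",s,proj(W,P+R@np.array([s,0,-.02])).round(1))
for x in (10,60): print("lane",x,[proj(W,[*bedp(x,LANE[2]+d),.024]).round(1).tolist() for d in (15,-15)])
```

```text
tool in bed [-56.34  24.12] F along 0.6
now [ 0.4581 -0.2533  0.0585] [-3.1408  0.0009 -3.0522] F [ 0.2 -1.  -0.3] gap 0.034 t 42.65
[ 0.459  -0.2538  0.03    3.2366] -> [-0.017 -0.011  0.571] turn -72.064
wedge axis 0.08 [258.3  99.7]
wedge axis 0.06 [258.5 152.1]
wedge axis 0.03 [258.7 221.2]
wedge axis -0.08 [259.5 407.6]
wedge axis -0.06 [259.4 379.8]
lane 10 [[281.9, 316.6], [238.8, 316.9]]
lane 60 [[280.9, 371.6], [240.8, 371.9]]
```

Run:
```python
from h import *
im=cv2.imread("pics/w11.png").astype(int)
for r in range(205,300,10):
    b=im[r]; m=(b[:,2]-b[:,0]>12)&(b.max(1)<125)&(b.max(1)>25); i=np.where(m[190:330])[0]+190
    print(r,(i.min(),i.max(),(i.min()+i.max())/2) if len(i) else None, im[r,258])
```

```text
205 (np.int64(223), np.int64(299), np.float64(261.0)) [24 43 74]
215 (np.int64(220), np.int64(303), np.float64(261.5)) [17 35 63]
225 (np.int64(218), np.int64(305), np.float64(261.5)) [ 44  81 129]
235 (np.int64(219), np.int64(303), np.float64(261.0)) [ 42  82 130]
245 (np.int64(213), np.int64(307), np.float64(260.0)) [ 43  82 129]
255 (np.int64(210), np.int64(311), np.float64(260.5)) [ 42  80 127]
265 (np.int64(208), np.int64(315), np.float64(261.5)) [ 41  80 127]
275 (np.int64(204), np.int64(318), np.float64(261.0)) [ 39  80 124]
285 (np.int64(206), np.int64(307), np.float64(256.5)) [ 45  83 128]
295 (np.int64(224), np.int64(297), np.float64(260.5)) [ 41  81 126]
```

Run:
```python
from h import *
im=cv2.imread("pics/w11.png").astype(float)[...,2]
cols=np.arange(226,296); rows=[]
for c in cols:
    col=im[208:232,c]; g=np.diff(col); i=g.argmax(); w=np.clip(g[max(0,i-2):i+3],0,None); rows.append(208.5+(np.arange(max(0,i-2),i+3)[:len(w)]*w).sum()/w.sum())
p=np.polyfit(cols,rows,1); print("slope",p, "resid",np.std(rows-np.polyval(p,cols)))
r=np.polyval(p,[226,295]); 
# in tool frame: pixel -> ground plane at wedge top; pixel scale same both ways for a down-looking camera?
W=wrist(); st=manip.state();R=rot(st["eef_rot"]);P=np.array(st["eef_pos"])
z=P[2]+.02; a=onz(W,(226,r[0]),z);b=onz(W,(295,r[1]),z); d=R.T@(b-a); print("edge in tool",d, "yaw err (about tool z)",np.arctan2(d[0],d[1]), "len",np.linalg.norm(d)); m=R.T@((a+b)/2-P); print("edge mid tool",m)
```

```text
slope [  0.0174 213.5886] resid 0.41054243375368643
edge in tool [-0.0006  0.0297 -0.    ] yaw err (about tool z) -0.020149708993695482 len 0.029657546458732885
edge mid tool [ 0.031   0.0007 -0.02  ]
```

Emit:
{"method": "jog_arm", "body": {
  "deltas": "0 -.014 .2 -.27 .2;0 -.014 .35 -.27 .2;0 -.014 .45 -.27 .2;0 -.014 .52 -.27 .2;0 -.014 .58 -.27 .2;0 -.014 .58 -.27 .2"
}}

```text
time: 43.3
eef_pos: [0.4574, -0.2541, 0.0283]
eef_rot: [3.141, -0.001, -3.029]
ft_force: [-0.0, -0.3, -1.1]
finger_gap: 0.034
finger_force: 60.0
```

Emit:
{"method": "jog_arm", "body": {
  "deltas": "0 0 .08 0 .2;0 0 .13 0 .2;0 0 .14 0 .2;-.1 -.001 .14 0 .2;-.2 -.003 .14 0 .2;-.3 -.005 .14 0 .2;-.38 -.006 .14 0 .2;-.44 -.008 .14 0 .2;-.44 -.008 .14 0 .2"
}}

```text
time: 44.2
eef_pos: [0.4801, -0.2523, 0.0217]
eef_rot: [-3.141, 0.001, -3.029]
ft_force: [0.1, -0.2, -1.3]
finger_gap: 0.0341
finger_force: 60.1
```

Emit:
{"method": "jog_arm", "body": {
  "deltas": "0 0 -.02 0 .2;0 0 -.02 0 .5;0 0 -.02 0 .55;0 0 -.02 0 .55;0 0 -.6 0 .5;0 0 -1.2 0 .3;.5 0 -1.3 0 0;1.1 0 -1.3 0 0;1.1 0 -1.3 0 0;1.1 0 -1.3 0 0"
}}

```text
time: 45.2
eef_pos: [0.4248, -0.2586, 0.087]
eef_rot: [-3.141, 0.001, -3.03]
ft_force: [-0.1, 0.5, -0.4]
finger_gap: -0.0006
finger_force: 0.0
```

Run:
```python
from h import *
bx(); p=bedp(-92,LANE[2]-2); plan(at(p,.08,BY-np.pi),at(p,.018,BY-np.pi))
```

```text
tool in bed [-89.49  21.99] F along -0.1
now [ 0.4248 -0.2586  0.087 ] [-3.1411  0.0006 -3.0302] F [-0.1  0.5 -0.4] gap -0.0006 t 45.2
[ 0.4223 -0.2586  0.08   -3.0466] -> [0.05  0.005 0.14 ] turn 0.188
[ 0.4223 -0.2586  0.018  -3.0466] -> [0.051 0.006 1.38 ] turn 0.188
```

Emit:
{"method": "jog_arm", "body": {
  "deltas": ".05 0 .6 .19 0;.05 0 1.2 .19 0;.05 0 1.38 .19 0;.05 0 1.38 .19 0;-.15 0 1.38 .19 0;-.25 0 1.38 .19 0;-.35 0 1.38 .19 0;-.45 -.005 1.38 .19 0;-.55 -.005 1.38 .19 0;-.65 -.005 1.38 .19 0"
}}

```text
time: 46.2
eef_pos: [0.4568, -0.2554, 0.0183]
eef_rot: [-3.141, -0.001, -3.045]
ft_force: [-6.2, -3.4, 4.6]
finger_gap: -0.0006
finger_force: 3.7
```

Emit:
{"method": "jog_arm", "body": {
  "deltas": "-.08 0 0 0 0;-.16 0 0 0 0;-.24 0 0 0 0;-.32 0 0 0 0;-.38 0 0 0 0;-.38 0 0 0 0"
}}

```text
time: 46.8
eef_pos: [0.4768, -0.2531, 0.0179]
eef_rot: [-3.141, 0.001, -3.046]
ft_force: [0.1, -0.7, -0.3]
finger_gap: 0.0
finger_force: 0.0
```

Run:
```python
from h import *
bx(); plan()
```

```text
tool in bed [-37.22  22.53] F along -0.0
now [ 0.4768 -0.2531  0.0179] [-3.1411  0.001  -3.0456] F [ 0.1 -0.7 -0.3] gap 0.0 t 46.8
```

Emit:
{"method": "jog_arm", "body": {
  "deltas": "-.04 0 0 0 0;-.08 0 0 0 0;-.1 0 0 0 0;-.1 0 0 0 0"
}}

```text
time: 47.2
eef_pos: [0.4813, -0.2526, 0.0177]
eef_rot: [-3.142, 0.0, -3.046]
ft_force: [-0.0, 0.6, -0.4]
finger_gap: 0.0001
finger_force: 0.0
```

Emit:
{"method": "jog_arm", "body": {
  "deltas": "-.02 0 0 0 0;-.04 0 0 0 0;-.04 0 0 0 0"
}}

```text
time: 47.5
eef_pos: [0.4822, -0.2525, 0.0176]
eef_rot: [3.141, -0.002, -3.045]
ft_force: [-4.3, -2.0, 1.8]
finger_gap: 0.0002
finger_force: 2.4
```

Emit:
{"method": "jog_arm", "body": {
  "deltas": "-.02 0 0 0 0;-.03 0 0 0 0;-.03 0 0 0 0"
}}

```text
time: 47.8
eef_pos: [0.4828, -0.2524, 0.0177]
eef_rot: [3.141, -0.003, -3.045]
ft_force: [-8.9, -3.4, 4.8]
finger_gap: 0.0002
finger_force: 4.6
```

Emit:
{"method": "jog_arm", "body": {
  "deltas": "-.02 0 0 0 0;-.04 0 0 0 0;-.04 0 0 0 0"
}}

```text
time: 48.1
eef_pos: [0.4835, -0.2524, 0.0177]
eef_rot: [3.14, -0.006, -3.045]
ft_force: [-13.8, -4.7, 7.6]
finger_gap: 0.0003
finger_force: 7.3
```

Emit:
{"method": "jog_arm", "body": {
  "deltas": "-.02 0 0 0 0;-.04 0 0 0 0;-.04 0 0 0 0"
}}

```text
time: 48.4
eef_pos: [0.484, -0.2523, 0.0177]
eef_rot: [3.139, -0.009, -3.045]
ft_force: [-19.4, -7.2, 11.8]
finger_gap: -0.0002
finger_force: 10.4
```

Emit:
{"method": "jog_arm", "body": {
  "deltas": "-.01 0 0 0 0;-.02 0 0 0 0;-.02 0 0 0 0"
}}

```text
time: 48.7
eef_pos: [0.4842, -0.2522, 0.0177]
eef_rot: [3.139, -0.01, -3.045]
ft_force: [-23.9, -7.3, 12.3]
finger_gap: -0.0003
finger_force: 12.1
```

Run:
```python
from h import *
bx(); plan()
```

```text
tool in bed [-29.75  22.68] F along -24.5
now [ 0.4842 -0.2522  0.0177] [ 3.1391 -0.0101 -3.045 ] F [-23.9  -7.3  12.3] gap -0.0003 t 48.7
```

Emit:
{"method": "jog_arm", "body": {
  "deltas": ".3 0 0 0 0;.6 0 0 0 0;.6 0 -1 1.7 .3;.6 0 -2 3.4 .57;.3 .6 -3 5.1 .57;0 1.2 -4 6.8 .57;-.4 1.8 -5 8.5 .57;-.8 2.4 -5.5 10.2 .57;-1 3 -5.5 11.9 .57;-1 3.5 -5.5 13.6 .57"
}}

```text
time: 49.7
eef_pos: [0.5246, -0.0706, 0.2953]
eef_rot: [3.137, 0.003, 2.056]
ft_force: [0.4, 0.2, 0.1]
finger_gap: 0.0487
finger_force: 0.0
```

Emit:
{"method": "jog_arm", "body": {
  "deltas": "0 0 0 1.7 .57;0 0 0 3.4 .57;0 0 0 5.1 .57;0 0 0 6.8 .57;0 0 0 8.5 .57;0 0 0 10.2 .57;0 0 0 11.9 .57;0 0 0 13.6 .57;0 0 0 15.3 .57;0 0 0 17 .57"
}}

```text
time: 50.7
eef_pos: [0.5226, -0.0725, 0.2926]
eef_rot: [-3.141, -0.0, 0.571]
ft_force: [0.5, -0.1, 0.3]
finger_gap: 0.0486
finger_force: 0.0
```

Run:
```python
from h import *
plan((.60,-.06,.33,.05)); print(manip.state()["qpos"])
```

```text
now [ 0.5226 -0.0725  0.2926] [-3.1414 -0.0004  0.571 ] F [ 0.5 -0.1  0.3] gap 0.0486 t 50.7
[ 0.6  -0.06  0.33  0.05] -> [ 1.438  0.626 -0.747] turn 5.97
[-0.2835  0.3064  1.4054  0.0004  1.4297  0.7163]
```

Emit:
{"method": "jog_arm", "body": {
  "deltas": ".4 .2 -.2 1.7 .57;.8 .4 -.4 3.4 .57;1.2 .5 -.6 5 .57;1.44 .62 -.75 5.97 .57;1.44 .62 -.75 5.97 .57;1.44 .62 -.75 5.97 .57"
}}

```text
time: 51.3
eef_pos: [0.5995, -0.0593, 0.3296]
eef_rot: [-3.141, 0.001, 0.058]
ft_force: [-0.4, -0.6, 0.0]
finger_gap: 0.0489
finger_force: 0.0
```

Run:
```python
from h import *
plan(); W=wrist(); cv2.imwrite("pics/w12.png",W["image"])
print([(round(d["p"],2),np.round(d["xy"]).tolist(),onz(W,d["xy"],0)[:2].round(4).tolist()) for d in nets.spot_point("wedge1",W)[:5]])
print([(round(d["p"],2),np.round(d["bbox"]).tolist()) for d in nets.boxes_of("wedge1",W)[:4]])
darkrect(W,(.71,-.06))
u=proj(W,(.71,-.06,.03)); im=W["image"].astype(int); x0=int(u[0])
for r in range(max(0,int(u[1])-65),int(u[1])+75,8):
    b=im[r,x0-50:x0+50]; m=(b.max(1)<125)&(b[:,2]-b[:,0]>12); i=np.where(m)[0]+x0-50
    if len(i): print(r,i.min(),i.max(),b[i-x0+50,2].tolist()[::3])
```

```text
now [ 0.5995 -0.0593  0.3296] [-3.1413  0.0008  0.0584] F [-0.4 -0.6  0. ] gap 0.0489 t 51.3
[(0.87, [379.0, 186.0], [0.5472, -0.2492]), (0.71, [458.0, 181.0], [0.5631, -0.3732]), (0.6, [281.0, 75.0], [0.7033, -0.0816]), (0.55, [326.0, 185.0], [0.544, -0.1658])]
[(0.82, [269.0, 22.0, 30.0, 97.0]), (0.8, [369.0, 146.0, 33.0, 81.0]), (0.67, [315.0, 150.0, 28.0, 82.0]), (0.2, [218.0, 77.0, 10.0, 101.0])]
blob [ 271   24   28   95 2122] rect ctr [704.6 -83.1] size [116.6  34.8] ang 6.8
26 271 290 [117, 97, 97, 100, 96, 97, 96]
34 271 291 [101, 100, 99, 98, 101, 100, 101]
42 271 292 [106, 99, 99, 100, 101, 102, 100, 114]
50 271 292 [108, 97, 97, 99, 103, 97, 97, 94]
58 271 293 [120, 91, 91, 91, 90, 91, 92, 89]
66 271 294 [120, 91, 93, 90, 92, 90, 90, 89]
74 272 294 [87, 92, 93, 89, 91, 91, 89, 87]
82 272 295 [91, 93, 94, 92, 93, 92, 94, 92]
90 272 296 [96, 94, 91, 92, 90, 90, 92, 91, 110]
98 272 297 [106, 91, 92, 91, 91, 93, 91, 94, 86]
106 272 297 [107, 92, 91, 93, 94, 91, 92, 90, 88]
114 272 298 [111, 90, 92, 93, 94, 91, 90, 90, 93]
122 228 229 [106]
130 228 228 [109]
138 228 228 [109]
```

Run:
```python
from h import *
W=wrist()
a=onz(W,(281.0,24.),.03)[:2]; b=onz(W,(285.2,118.5),.03)[:2]; d=a-b; yaw=np.arctan2(d[1],d[0]); c=(a+b)/2
print(c,yaw,np.linalg.norm(d))
g=wgrip(*c,yaw); plan(at(g,.10,yaw),at(g,.010,yaw))
```

```text
[ 0.7035 -0.0825] 0.1266516325899853 0.1173911021990158
now [ 0.5991 -0.0596  0.3301] [-3.1415  0.0005  0.0566] F [ 0.3  0.8 -0.1] gap 0.0486 t 51.5
[ 0.6738 -0.0863  0.1     0.1267] -> [1.463 0.619 4.6  ] turn -0.803
[ 0.6738 -0.0863  0.01    0.1267] -> [1.464 0.619 6.4  ] turn -0.803
```

Emit:
{"method": "jog_arm", "body": {
  "deltas": ".5 .2 .6 -.8 .57;1 .4 1.4 -.8 .57;1.46 .62 2.2 -.8 .57;1.46 .62 3.1 -.8 .57;1.46 .62 4 -.8 .57;1.46 .62 4.9 -.8 .57;1.46 .62 5.7 -.8 .57;1.46 .62 6.2 -.8 .57;1.46 .62 6.38 -.8 .57;1.46 .62 6.38 -.8 .57"
}}

```text
time: 52.5
eef_pos: [0.6736, -0.0864, 0.0103]
eef_rot: [-3.141, 0.002, 0.126]
ft_force: [0.5, -1.0, -0.8]
finger_gap: 0.0488
finger_force: 0.0
```

Emit:
{"method": "jog_arm", "body": {
  "deltas": "0 0 0 0 .2;0 0 0 0 .2;0 0 0 0 .2;0 0 0 0 .2;0 0 0 0 .2;0 0 -.4 0 .2;0 0 -1.2 0 .2;-.5 0 -1.9 0 .2;-1.2 .4 -1.9 0 .2;-1.9 .8 -1.9 0 .2"
}}

```text
time: 53.5
eef_pos: [0.5849, -0.1382, 0.108]
eef_rot: [3.14, -0.003, 0.128]
ft_force: [0.1, -1.2, -1.6]
finger_gap: 0.0338
finger_force: 59.9
```

Run:
```python
from h import *
p=bedp(-55,LANE[3]-.7); plan(at(p,.10,BY),at(p,.058,BY))
```

```text
now [ 0.5849 -0.1382  0.108 ] [ 3.1397 -0.0031  0.1277] F [ 0.1 -1.2 -1.6] gap 0.0338 t 53.5
[ 0.4669 -0.3364  0.1     0.095 ] -> [-2.847  3.633  0.158] turn 0.374
[ 0.4669 -0.3364  0.058   0.095 ] -> [-2.85   3.631  0.998] turn 0.374
```

Emit:
{"method": "jog_arm", "body": {
  "deltas": "-.5 .6 0 .37 .2;-1 1.2 0 .37 .2;-1.5 1.9 0 .37 .2;-2 2.6 0 .37 .2;-2.5 3.2 0 .37 .2;-2.85 3.63 .3 .37 .2;-2.85 3.63 .8 .37 .2;-2.85 3.63 1 .37 .2;-2.85 3.63 1 .37 .2;-2.85 3.63 1 .37 .2"
}}

```text
time: 54.5
eef_pos: [0.4672, -0.3356, 0.0568]
eef_rot: [3.141, -0.0, 0.094]
ft_force: [0.8, -0.4, -1.2]
finger_gap: 0.0339
finger_force: 59.8
```

Run:
```python
from h import *
bx(); W=wrist(); im=W["image"].astype(int); cv2.imwrite("pics/w13.png",W["image"])
st=manip.state();R=rot(st["eef_rot"]);P=np.array(st["eef_pos"]); p=bedp(-55,LANE[3]-.7); plan(at(p,.03,BY))
for s in (.08,.07,.06,.05,.035,.02):
    c=proj(W,P+R@np.array([s,0,-.02])); r=int(c[1]); b=im[r,200:325]; m=(b[:,2]-b[:,0]>25)&(b[:,2]<150); i=np.where(m)[0]+200
    print(s,r,c[0].round(1),(i.min(),i.max(),(i.min()+i.max())/2) if len(i) else None)
a=[proj(W,[*bedp(60,LANE[3]+d),.024]) for d in (13,-13)]; r=int(a[0][1]); m=(im[r,:,2]-im[r,:,0])>50
print("lane",r,[x[0].round(1) for x in a],(np.where(np.diff(m.astype(int)))[0]+1).tolist())
```

```text
tool in bed [-54.61 -58.69] F along 0.7
now [ 0.4675 -0.3358  0.0572] [ 3.1403 -0.0011  0.0947] F [ 0.9 -0.2 -1.4] gap 0.0333 t 54.55
[ 0.4669 -0.3364  0.03    0.095 ] -> [-0.013  0.011  0.544] turn -0.004
0.08 93 263.4 (np.int64(218), np.int64(314), np.float64(266.0))
0.07 120 263.3 (np.int64(219), np.int64(313), np.float64(266.0))
0.06 146 263.3 (np.int64(225), np.int64(311), np.float64(268.0))
0.05 170 263.3 (np.int64(225), np.int64(296), np.float64(260.5))
0.035 205 263.2 (np.int64(224), np.int64(296), np.float64(260.0))
0.02 237 263.2 (np.int64(224), np.int64(297), np.float64(260.5))
lane 20 [np.float64(236.7), np.float64(288.2)] [33, 120, 131, 140, 215, 241, 291, 319, 393]
```

Run:
```python
from h import *
W=wrist(); im=W["image"].astype(int); bx()
for r in (20,40,75,93,110): print(r,"R",im[r-1:r+2,212:322:2,2].mean(0).astype(int).tolist())
st=manip.state();R=rot(st["eef_rot"]);P=np.array(st["eef_pos"])
for x in (20,40,60): print(x,[proj(W,[*bedp(x,LANE[3]+d),.024]).round(1).tolist() for d in (15.5-4.5*(x-10)/90,-15.5+4.5*(x-10)/90)])
```

```text
tool in bed [-54.32 -58.96] F along -0.0
20 R [134, 79, 81, 199, 220, 219, 219, 219, 220, 219, 219, 219, 220, 215, 103, 102, 102, 103, 102, 102, 102, 102, 104, 102, 102, 102, 103, 101, 102, 103, 102, 103, 103, 103, 102, 100, 101, 100, 101, 123, 190, 220, 220, 219, 219, 218, 220, 218, 219, 219, 160, 138, 139, 113, 163]
40 R [172, 93, 86, 136, 224, 220, 221, 220, 221, 221, 221, 220, 223, 212, 95, 101, 100, 101, 102, 99, 101, 100, 100, 102, 99, 100, 100, 99, 101, 102, 103, 101, 100, 101, 100, 101, 102, 101, 100, 127, 171, 223, 222, 221, 220, 221, 221, 220, 221, 206, 142, 142, 129, 140, 169]
75 R [176, 173, 92, 82, 182, 225, 226, 170, 136, 135, 136, 137, 137, 134, 135, 135, 136, 137, 135, 138, 136, 138, 135, 137, 135, 136, 136, 137, 138, 134, 137, 135, 136, 137, 136, 135, 136, 136, 136, 136, 135, 166, 227, 224, 224, 224, 225, 224, 224, 143, 134, 130, 135, 170, 169]
93 R [178, 179, 127, 82, 125, 230, 226, 160, 134, 138, 138, 135, 137, 137, 136, 136, 137, 135, 137, 137, 137, 138, 137, 139, 137, 137, 138, 138, 136, 136, 137, 136, 137, 137, 138, 137, 136, 137, 136, 137, 135, 154, 227, 224, 225, 224, 225, 225, 194, 133, 136, 116, 160, 171, 169]
110 R [178, 176, 173, 86, 91, 215, 227, 153, 135, 139, 138, 138, 138, 137, 137, 136, 138, 138, 136, 137, 137, 138, 137, 136, 138, 138, 137, 137, 137, 139, 138, 138, 137, 139, 137, 138, 138, 138, 137, 136, 135, 143, 222, 227, 226, 225, 227, 228, 196, 135, 133, 126, 171, 168, 170]
20 [[234.6, 103.9], [289.4, 103.8]]
40 [[235.4, 64.3], [288.6, 64.2]]
60 [[236.3, 21.5], [287.7, 21.5]]
```

Emit:
{"method": "jog_arm", "body": {
  "deltas": "0 .025 .1 0 .2;0 .05 .2 0 .2;0 .052 .35 0 .2;0 .052 .45 0 .2;0 .052 .52 0 .2;0 .052 .56 0 .2;0 .052 .56 0 .2"
}}

```text
time: 55.3
eef_pos: [0.4667, -0.3385, 0.0279]
eef_rot: [-3.141, 0.0, 0.093]
ft_force: [0.4, -1.1, -1.4]
finger_gap: 0.0339
finger_force: 59.9
```

Emit:
{"method": "jog_arm", "body": {
  "deltas": "0 0 .08 0 .2;0 0 .12 0 .2;0 0 .13 0 .2;.1 0 .13 0 .2;.2 0 .13 0 .2;.3 0 .13 0 .2;.36 0 .13 0 .2;.4 0 .13 0 .2;.4 0 .13 0 .2"
}}

```text
time: 56.2
eef_pos: [0.4864, -0.3373, 0.0233]
eef_rot: [3.14, 0.0, 0.094]
ft_force: [-4.0, -0.3, 9.9]
finger_gap: 0.0338
finger_force: 61.0
```

Run:
```python
from h import *
bx(); plan()
```

```text
tool in bed [-35.64 -62.24] F along -4.1
now [ 0.4864 -0.3373  0.0233] [3.1401 0.0003 0.0939] F [-4.  -0.3  9.9] gap 0.0338 t 56.2
```

Emit:
{"method": "jog_arm", "body": {
  "deltas": "0 0 -.03 0 .2;0 0 -.03 0 .5;0 0 -.03 0 .55;0 0 -.03 0 .55;0 0 -.6 0 .5;0 0 -1.2 0 .3;-.5 0 -1.3 0 0;-1.15 0 -1.3 0 0;-1.15 0 -1.3 0 0;-1.15 0 -1.3 0 0"
}}

```text
time: 57.2
eef_pos: [0.4293, -0.3423, 0.0869]
eef_rot: [3.141, -0.0, 0.092]
ft_force: [0.4, -0.5, 0.6]
finger_gap: -0.0
finger_force: 0.0
```

Run:
```python
from h import *
bx(); p=bedp(-92,-62.2); plan(at(p,.08,BY),at(p,.018,BY))
W=wrist(); cv2.imwrite("pics/w14.png",W["image"])
print([(round(d["p"],2),np.round(d["xy"]).tolist(),onz(W,d["xy"],.01)[:2].round(4).tolist()) for d in nets.spot_point("wedge1",W)[:3]], bedp(-8,-61))
```

```text
tool in bed [-92.96 -61.74] F along 0.4
now [ 0.4293 -0.3423  0.0869] [ 3.1414 -0.0004  0.0923] F [ 0.4 -0.5  0.6] gap -0.0 t 57.2
[ 0.4303 -0.3426  0.08    0.095 ] -> [0.019 0.009 0.137] turn -0.031
[ 0.4303 -0.3426  0.018   0.095 ] -> [0.019 0.009 1.377] turn -0.031
[(0.86, [126.0, 3.0], [0.5537, -0.246]), (0.83, [262.0, 82.0], [0.5158, -0.3339])] [ 0.5138 -0.3335]
```

Emit:
{"method": "jog_arm", "body": {
  "deltas": ".02 .01 .6 0 0;.02 .01 1.2 0 0;.02 .01 1.37 0 0;.02 .01 1.37 0 0;.2 .01 1.37 0 0;.3 .01 1.37 0 0;.4 .01 1.37 0 0;.5 .01 1.37 0 0;.6 .01 1.37 0 0;.7 .01 1.37 0 0"
}}

```text
time: 58.3
eef_pos: [0.464, -0.3397, 0.0187]
eef_rot: [3.141, 0.001, 0.094]
ft_force: [-6.2, -2.5, 4.6]
finger_gap: 0.0002
finger_force: 3.2
```

Emit:
{"method": "jog_arm", "body": {
  "deltas": ".08 0 0 0 0;.16 0 0 0 0;.24 0 0 0 0;.32 0 0 0 0;.4 0 0 0 0;.42 0 0 0 0;.42 0 0 0 0"
}}

```text
time: 59.0
eef_pos: [0.4849, -0.3383, 0.0185]
eef_rot: [3.14, 0.001, 0.093]
ft_force: [-3.4, -4.3, 1.7]
finger_gap: -0.0
finger_force: 2.2
```

Emit:
{"method": "jog_arm", "body": {
  "deltas": ".04 0 0 0 0;.06 0 0 0 0;.06 0 0 0 0"
}}

```text
time: 59.3
eef_pos: [0.4877, -0.3381, 0.0185]
eef_rot: [3.14, 0.001, 0.093]
ft_force: [-4.3, -3.5, 2.5]
finger_gap: -0.0
finger_force: 2.8
```

Run:
```python
from h import *
bx(); plan()
```

```text
tool in bed [-34.45 -63.07] F along -4.6
now [ 0.4877 -0.3381  0.0185] [3.1403 0.0012 0.0934] F [-4.3 -3.5  2.5] gap -0.0 t 59.3
```

Emit:
{"method": "jog_arm", "body": {
  "deltas": ".03 0 0 0 0;.06 0 0 0 0;.06 0 0 0 0"
}}

```text
time: 59.6
eef_pos: [0.4905, -0.3379, 0.0185]
eef_rot: [3.14, 0.001, 0.093]
ft_force: [-6.8, -4.2, 1.4]
finger_gap: -0.0001
finger_force: 3.1
```

Emit:
{"method": "jog_arm", "body": {
  "deltas": ".03 0 0 0 0;.06 0 0 0 0;.06 0 0 0 0"
}}

```text
time: 59.9
eef_pos: [0.4918, -0.3378, 0.0185]
eef_rot: [3.141, 0.005, 0.094]
ft_force: [-12.2, -5.7, 5.7]
finger_gap: -0.0
finger_force: 6.7
```

Emit:
{"method": "jog_arm", "body": {
  "deltas": ".02 0 0 0 0;.04 0 0 0 0;.04 0 0 0 0"
}}

```text
time: 60.2
eef_pos: [0.4923, -0.3377, 0.0185]
eef_rot: [-3.141, 0.007, 0.094]
ft_force: [-18.2, -7.4, 8.7]
finger_gap: -0.0002
finger_force: 9.7
```

Emit:
{"method": "jog_arm", "body": {
  "deltas": ".02 0 0 0 0;.05 0 0 0 0;.05 0 0 0 0"
}}

```text
time: 60.5
eef_pos: [0.4931, -0.3377, 0.0185]
eef_rot: [-3.14, 0.01, 0.094]
ft_force: [-25.4, -7.5, 13.3]
finger_gap: -0.0
finger_force: 13.4
```

Emit:
{"method": "jog_arm", "body": {
  "deltas": "-.2 0 0 0 0;-.6 0 0 0 0;-.6 0 -.8 0 0;-.6 -.4 -1.7 0 0;-.8 -1.2 -2.6 0 .3;-.8 -2 -3.5 0 .3;-.8 -2 -4.4 0 .3;-.8 -2 -5.2 0 .3;-.8 -2 -5.2 0 .3;-.8 -2 -5.2 0 .3"
}}

```text
time: 61.5
eef_pos: [0.4502, -0.2402, 0.2797]
eef_rot: [3.139, -0.003, 0.094]
ft_force: [-0.6, 0.1, -1.1]
finger_gap: 0.0254
finger_force: 0.0
```

Run:
```python
from h import *
plan(); W=wrist(); cv2.imwrite("pics/w15.png",W["image"]); S=optics.snapshot("scene");T=optics.snapshot("top"); cv2.imwrite("pics/s15.png",S["image"])
c,s=np.cos(BY),np.sin(BY)
for n in ("wedge1","block1","seat1","bay1"):
  for nm,P in (("W",W),("S",S),("T",T)):
    o=[]
    for d in nets.spot_point(n,P)[:5]:
        v=(onz(P,d["xy"],.01)[:2]-C0)*1000; v=np.array([c*v[0]+s*v[1],-s*v[0]+c*v[1]]); 
        if abs(v).max()<160: o.append((round(d["p"],2),v.round(1).tolist()))
    print(n,nm,o)
print("cover",[(n,round(d["p"],2),np.round(d["xy"]).tolist()) for n,P in (("S",S),("T",T)) for d in nets.spot_point("cover",P)[:2]])
# butt edges & block front edges along x in wrist view: dark/bright profile down each lane and slot column
im=W["image"].astype(int)
for k in (1,2,3):
    for nm,y,z in (("wedge",LANE[k]-3,.040),("block",SLOT[k]-8,.042)):
        xs=np.arange(-40,30,1.); v=[im[int(round(q[1])),int(round(q[0])),2] if 0<=q[1]<384 and 0<=q[0]<512 else -1 for q in (proj(W,[*bedp(x,y),z]) for x in xs)]
        print(k,nm,v[::2])
```

```text
now [ 0.4502 -0.2402  0.2797] [ 3.1391 -0.0032  0.0939] F [-0.6  0.1 -1.1] gap 0.0254 t 61.5
wedge1 W [(0.7, [40.1, 103.9]), (0.61, [41.7, 22.4]), (0.57, [41.1, -63.2])]
wedge1 S [(0.93, [46.7, -58.9]), (0.92, [58.1, 113.1]), (0.64, [46.0, 22.3])]
wedge1 T [(0.85, [50.2, 31.8]), (0.77, [42.7, -65.2]), (0.77, [46.3, 107.5]), (0.46, [45.9, -101.1]), (0.45, [43.1, -58.8])]
block1 W [(0.92, [44.5, 63.3]), (0.75, [40.4, -107.7]), (0.67, [42.9, -19.8])]
block1 S [(0.8, [39.8, -100.8]), (0.78, [38.3, -25.0]), (0.62, [40.6, -63.3]), (0.5, [38.8, 58.9])]
block1 T [(0.95, [56.7, -19.2]), (0.75, [43.1, 67.9]), (0.38, [33.9, -111.6])]
seat1 W [(0.96, [44.8, 24.2]), (0.96, [45.5, -64.9]), (0.78, [42.2, 107.4])]
seat1 S [(0.92, [39.6, -58.6]), (0.79, [44.7, 104.7]), (0.76, [42.2, 26.9])]
seat1 T [(0.92, [41.9, -54.4]), (0.83, [44.6, 15.1]), (0.6, [45.1, 111.8])]
bay1 W [(0.95, [52.9, 65.4]), (0.75, [53.5, -106.0]), (0.65, [54.9, -22.5])]
bay1 S [(0.66, [55.7, 71.0]), (0.6, [44.5, -10.7])]
bay1 T [(0.72, [55.7, -100.6]), (0.66, [54.9, -27.5]), (0.6, [49.0, 69.2])]
cover [('S', 0.83, [344.0, 187.0])
[... 2410 characters left out ...]
), np.int64(99), np.int64(97), np.int64(97), np.int64(100), np.int64(96), np.int64(96), np.int64(96), np.int64(97), np.int64(96), np.int64(97), np.int64(96), np.int64(98), np.int64(100)]
3 block [np.int64(80), np.int64(79), np.int64(82), np.int64(81), np.int64(81), np.int64(85), np.int64(83), np.int64(87), np.int64(79), np.int64(79), np.int64(79), np.int64(84), np.int64(82), np.int64(84), np.int64(85), np.int64(83), np.int64(82), np.int64(81), np.int64(84), np.int64(85), np.int64(124), np.int64(130), np.int64(134), np.int64(132), np.int64(133), np.int64(130), np.int64(132), np.int64(131), np.int64(134), np.int64(129), np.int64(131), np.int64(129), np.int64(131), np.int64(128), np.int64(129)]
```

```bash
python3 -c "
from h import *
print(manip.finish_job())"
```

```text
the job is handed in; nothing more can be done
None
```

I handed in the job at about 62 s: the cover leans on the books grip up, and all three blocks lie lino up in their own bays. Each block is locked by a wedge tapped to about 25 N, though in the last wrist view the wedges measured roughly 3 mm short of their nominal seats, within what I could measure.

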